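# Load a grooved board into the sprung jig and let it latch

### The job

Lay the grooved board on the black-based jig, groove up and groove end first, and slide it slowly between the aluminium fences until it presses on the grey end stop, pushing in the red sprung pin. Keep it pressed firmly against the stop until the slow brass latch has sprung fully out into the groove, then let go so that the latch alone holds the board. Leave the other things on the bench where they are.

Things in the scene. Friction and masses are not known exactly. Their poses are not given: they have to be found in the camera images.
- board: Loose light wood board, 50 (x) x 180 (y) x 30 (z) mm, about 0.2 kg, lying groove up. Origin: centre of its underside; z up, y along its length; the -y end is the leading (groove) end. The plain part behind the groove can be gripped across the 50 mm width, best about y +60 mm, which stays clear of the fences.
- board_lead (a point): Centre of the board's leading (-y) end face, 15 mm above its underside.
- board_groove (a point): Centre of the floor of the board's groove, at y -36 mm. The groove is 32 mm wide (y -52 to -20 mm), crosses the full width, open at the top and both sides; its dark brown floor lies 14 mm above the underside.
- jig: The fixed jig. Origin: on the bench under the middle line of its channel; z up, x across, -y is the direction in which the board is slid in. Black base plate x -85 to +90, y -160 to +100 mm, its top (the bed) 15 mm above the bench. A blue latch housing 34 mm high above the bed stands at x 46 to 86, y -78 to -14 mm.
- mouth (a point): Middle of the channel's flared mouth, on the bed, jig (0, 5, 15) mm. Axes as the jig's. The two aluminium fences are 16 mm high above the bed; the gap is 80 mm at the mouth (jig y +5), narrows to 54 mm at jig y -20 (inner faces x -27 and +27) and stays so up to the stop at y -100.
- home (a point): Where the board's origin lies when it is pressed fully home on the stop: jig (0, -10, 15) mm, +-2 mm in x, the board's axes along the jig's.
- stop: Grey end stop block, 80 wide x 30 x 34 mm high, part of the jig. Origin: middle of the lower edge of its face, jig (0, -100, 15) mm; the face looks to jig +y. With the pin and the rubbing, about 15 to 20 N of push on the board presses it on the stop.
- ejector (a joint): Travel in m of the red sprung pin, 14 mm diameter, that stands 12 mm out of the stop face, 15 mm above the bed. 0 = out, 0.012 = flush with the face (board home). It pushes back with 8 rising to 10 N, throws an unlatched board back, and jams the latch half out if the board is let go too early.
- latch (a joint): Travel in m of the brass latch bolt, which slides along jig x above the +x fence. 0 = fully out; an entering board wedges it back 8 to 12 mm (limit 14). A 3 N spring drives it out, damped by 800 N s/m: coming out takes 2 to 3 s, and wedging it back takes up to about 20 N at 8 mm/s of board speed, more if faster. It can enter the groove only within the board's last 3 mm before the stop.
- latch_tip (a point): Tip of the brass latch nose, at jig (15, -57, 37.5) mm when fully out, 12 mm past the fence's inner face; the bolt is 9 mm thick. Towards the mouth the nose slopes (24 mm long), towards the stop it is square. Once latched and let go, the board springs back up to 3 mm onto it.
- offcut: Bystander: brown wood offcut without groove, 60 x 100 x 22 mm. Origin: centre of underside.
- sanding_block: Bystander: cork sanding block with a dark wood back, 60 x 100 x 36 mm. Origin: centre of underside.
- jar: Bystander: blue closed jar with a white cap, 64 mm diameter, 85 mm high. Origin: centre of underside.
Not all that is in view belongs to the job. Of the things that look like the board, take the one that is nearest to the robot's base at the start.

How it is judged:
On the way, in this order (a step that is already met when the one before it is completed fails the run):
1. the board slid in far enough to push the latch back at least 4 mm (value of joint latch above 0.004 m and contact force between board and jig above 0.1 N), for 0.1 s.
2. the board pressed on the stop (more than 1 N) while the latch is fully out in the groove (within 2 mm) (value of joint latch below 0.002 m and y of board in the frame of jig between -0.016 and -0.003 m and z of board in the frame of jig below 0.021 m and angle between board's own z axis and vertical below 0.1 rad and angle between the y axis of board and the y axis of jig, either way round below 0.1 rad and contact force between board and stop above 1 N), for 0.2 s.
At the end, for the whole second after the job is handed in: The board lies flat on the jig bed, groove up, at rest and let go, within 7 mm of the pressed-home place along the jig and parallel to it (0.1 rad), with the latch fully out in its groove (within 2 mm) and the red pin still pushed in by more than 6 mm (value of joint latch below 0.002 m and y of board in the frame of jig between -0.016 and -0.003 m and z of board in the frame of jig below 0.021 m and angle between board's own z axis and vertical below 0.1 rad and angle between the y axis of board and the y axis of jig, either way round below 0.1 rad and value of joint ejector above 0.006 m and linear speed of board below 0.02 m/s and contact force between the fingers and board below 0.05 N); the robot touches nothing.
It fails at once if a bystander (offcut, sanding block or jar) is moved by more than 30 mm (distance of any of offcut, sanding_block, jar from where it was at the start of the episode above 0.03 m).
It also fails if it takes over 58 s, if anything falls off the work surface, if the arm or the gripper's body presses on something with over 40 N, if the wrist force passes 120 N, or if a joint passes its speed limit or range.

### The arm

A 6-joint arm with a two-finger parallel gripper is mounted at the origin on the work surface. World frame = base frame: x ahead of the robot, y to its left, z up, the work surface at z = 0. Lengths are in m, angles in rad, forces in N, time in s.
With the tool pointing down it reaches from about 0.35 to 0.975 m from the base axis. Payload 4.9 kg.
Tool frame: the origin (TCP) lies midway between the tips of the shut fingers; the grasp point (between the pads) lies 19 mm behind it; z points along the fingers, y is the direction in which the jaws open and shut (so a half turn about z gives the same grasp; the last joint's range is limited). The gripper opens to 85 mm and grips with 20 to 120 N. Pads are 22 mm wide; open, the fingers measure 114 mm over their backs; the gripper's body (76 mm by 85 mm) begins 54 mm behind the grasp point. The pads swing forward as they close: fully open they stand 13 mm farther back than shut.
Start: joints at [1.095, 0.053, 1.613, -0, 1.476, -0.119], TCP at [0.218, 0.586, 0.231] pointing down, gripper open.
Joint ranges: [-3.01, 3.01], [-1.01, 2.22], [0.06, 2.58], [-1.02, 4.17], [0.09, 2.62], [-3.14, 3.14]. Speed limits (rad/s): [2.57, 2.57, 3.14, 3.14, 3.14, 3.14].

### API

Orientations are given as a unit quaternion [w, x, y, z].
In Python, from plant import manip gives the robot as it stands. The module is installed in compiled form; this text tells all that it offers.
- The arm moves only by the tool move_arm, never from a script. Its argument "rows" is a list of rows, each an object of numbers: "tx", "ty", "tz": the shift along the tool's x, y, z in m; "ax", "ay", "az": the turn, a rotation vector about the tool's x, y, z in degrees; "jaw": the closure in counts, from 0 (fully open) to 255 (shut). In form: [{"tx": .., "ty": .., "tz": .., "ax": .., "ay": .., "az": .., "jaw": ..}, ...]. A call has 1 to 12 rows; each row shifts and turns the pose as measured when the row begins, along the tool's axes as they then stand; what a row does not reach is not made up. A row lasts 1/10 s, in which the tool goes at most 50 mm and 8.59 degrees, less where a joint would pass 70% of its speed; a pose out of reach is approached as far as the arm can. A call with a gripper value outside its range is refused whole. The fingers move at their own pace and stop on an object; the grip force is fixed at half the most. Time passes only in rows, so rows that do not move let the fingers close. It gives the time, the measured TCP pose, the force and the opening at its end, in the units of the state.
- manip.state(): the state, without advancing time (a new reading comes with each control period).
- manip.grab_frame(name): name is "scene" or "top" or "wrist"; returns a dict with "color" (400x640x3 uint8, red, green, blue), "intrinsics" (3x3 intrinsics, pixels), "R" (3x3) and "t" (3): a world point X has camera coordinates R X + t. Camera axes: x right, y down, z forward; pixel columns grow to the right and rows downward; lengths in m; the calibration is good to about 2 mm. A picture is of the moment at which its call begins. There is no depth.
- manip.job_done(): hands the job in, once; it reports no verdict.
The state is a dict: "time": time; "joint_pos": joint angles; "joint_vel": joint speeds; "joint_efforts": joint torques, N m; "tool_pos": TCP position; "tool_rot": TCP orientation; "contact_force": force on the tool from outside, world axes, zero at the start; "ft_torque": the same for the moment, N m; "gripper_width": opening from 0.0 (shut) to 1.0 (fully open).
Only numpy, scipy, OpenCV 4.12 (cv2) and the standard library are available. Lean on these libraries where they do the work, as an engineer would, in place of code of your own. Each camera call takes 0.05 s, during which the arm holds its last target.

## Working session

There is one attempt and no reset: what is moved stays moved. The work goes in short steps, Python scripts to look and compute and a tool call to move; the robot and the scene stay as the last step left them, time stands still between calls to the robot, and variables do not carry over. Pictures are saved under pics/ and viewed, and the job is handed in when it is done.

Besides the shell and the picture viewer there is one more tool, called after "Request:" by a JSON object that holds its "fn" and its "kwargs", one argument or row to a line. move_arm: Moves the arm, as the interface text tells. Its arguments: {"type":"object","properties":{"rows":{"type":"array"}},"required":["rows"]}

```bash
mkdir -p pics; cat > h.py <<'E'
from plant import manip
import numpy as np, cv2
def snap(n,f):
    d=manip.grab_frame(n); cv2.imwrite(f'pics/{f}.png',d['color'][:,:,::-1]); np.savez(f'pics/{f}.npz',**d); return d
def load(f): return dict(np.load(f'pics/{f}.npz'))
def ray(d,u,v,z):
    K=d['intrinsics'];R=d['R'];t=d['t']
    r=R.T@np.linalg.solve(K,[u,v,1.]); c=-R.T@t
    return c+r*(z-c[2])/r[2]
def proj(d,X):
    p=d['intrinsics']@(d['R']@np.array(X)+d['t']); return p[:2]/p[2]
E
python3 - <<'E'
from h import *
for n in ['scene','top','wrist']:
    d=snap(n,n+'0'); print(n,-d['R'].T@d['t'])
print(manip.state())
E
```

```text
scene [ 1.45384622 -0.31225812  1.00318809]
top [0.34210689 0.02305133 1.44617572]
wrist [0.15214494 0.60898809 0.37318802]
{'time': 0.15, 'joint_pos': array([ 1.09497836e+00,  5.32539090e-02,  1.61396913e+00, -2.02451349e-05,
        1.47597341e+00, -1.18962106e-01]), 'joint_vel': array([ 0.00074187,  0.00086287, -0.00433206,  0.00057045,  0.00140916,
       -0.00126673]), 'joint_efforts': array([ 6.44574902e-04, -3.94238949e+01, -3.70723808e+01, -1.17627760e-04,
        4.61187898e-03, -2.51518298e-05]), 'tool_pos': array([0.21809448, 0.58520546, 0.23032089]), 'tool_rot': array([-2.25342707e-04,  1.77481673e-01,  9.84123779e-01, -7.69650653e-04]), 'contact_force': array([-0.13847889, -0.0316255 ,  0.11679469]), 'ft_torque': array([-0.01169767, -0.02532194, -0.04852418]), 'gripper_width': 1.001594983548777}
```

View pics/scene0.png

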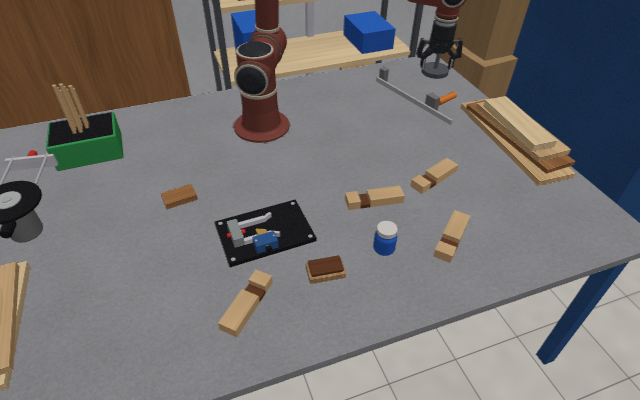

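View pics/top0.png

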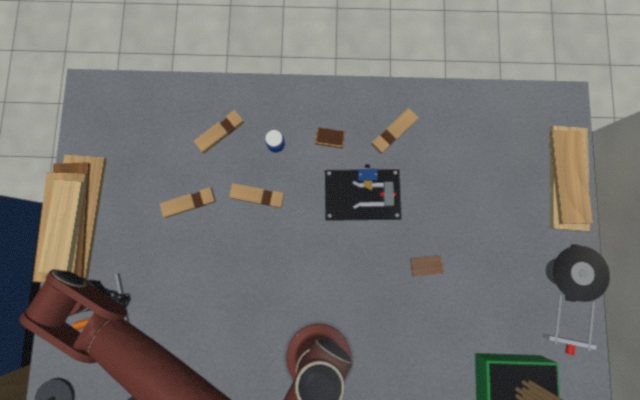

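View pics/wrist0.png

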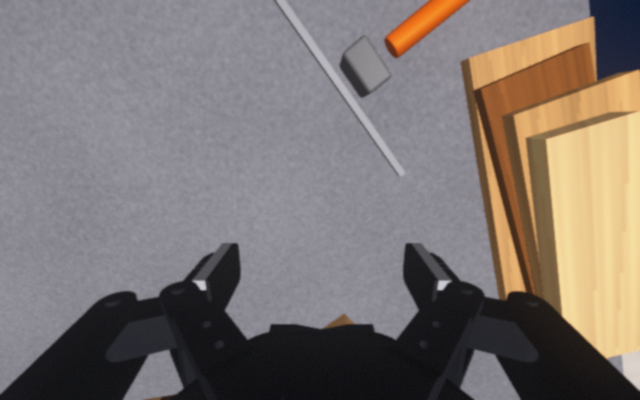

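Top view: four grooved boards, with the jig at about (362,195), its stop to the right (world -y) and its housing up (+x). The board at (256,195) looks nearest to the base. Next I measure it.

```bash
python3 - <<'E'
from h import *
d=load('top0'); im=d['color']; hsv=cv2.cvtColor(im,cv2.COLOR_RGB2HSV)
m=cv2.inRange(hsv,(8,60,60),(28,255,255)); m=cv2.morphologyEx(m,cv2.MORPH_CLOSE,np.ones((5,5)))
m[:, :110]=0;m[:,450:]=0;m[240:]=0
for c in cv2.findContours(m,0,2)[0]:
    if cv2.contourArea(c)<300: continue
    r=cv2.minAreaRect(c); b=cv2.boxPoints(r); P=np.array([ray(d,*p,.03)[:2] for p in b]); ce=P.mean(0)
    print(r, P.round(3).tolist(), 'c',ce.round(4),'dist',np.linalg.norm(ce).round(3))
m=cv2.inRange(im,(0,0,0),(45,45,45)); m[:150]=0;m[240:]=0;m[:,:310]=0;m[:,420:]=0
m=cv2.morphologyEx(m,cv2.MORPH_CLOSE,np.ones((9,9)));m=cv2.morphologyEx(m,cv2.MORPH_OPEN,np.ones((15,15)))
c=max(cv2.findContours(m,0,2)[0],key=cv2.contourArea); r=cv2.minAreaRect(c); b=cv2.boxPoints(r)
print(r,[ray(d,*p,.015)[:2].round(4).tolist() for p in b])
cv2.imwrite('pics/crop.png',cv2.resize(im[150:235,225:415,::-1],None,fx=4,fy=4,interpolation=cv2.INTER_CUBIC))
s=load('scene0')['color'];cv2.imwrite('pics/crops.png',cv2.resize(s[170:275,200:415,::-1],None,fx=3.7,fy=3.7,interpolation=cv2.INTER_CUBIC))
E
```

```text
((186.78082275390625, 202.15487670898438), (15.739931106567383, 54.403892517089844), 72.4075698852539) [[0.488, 0.558], [0.549, 0.385], [0.498, 0.365], [0.437, 0.538]] c [0.493  0.4614] dist 0.675
((256.2056579589844, 195.06980895996094), (53.01366424560547, 15.173087120056152), 10.61965560913086) [[0.512, 0.319], [0.564, 0.313], [0.535, 0.132], [0.484, 0.14]] c [0.5238 0.226 ] dist 0.57
((329.5998840332031, 137.3759765625), (28.003816604614258, 16.825990676879883), 9.090276718139648) [[0.71, 0.032], [0.77, 0.024], [0.757, -0.073], [0.697, -0.064]] c [ 0.7333 -0.0202] dist 0.734
((218.33787536621094, 131.09971618652344), (16.098024368286133, 51.930328369140625), 52.69605255126953) [[0.71, 0.456], [0.827, 0.318], [0.782, 0.282], [0.665, 0.419]] c [0.7459 0.3689] dist 0.832
((394.46746826171875, 130.4659423828125), (14.829867362976074, 51.181888580322266), 46.27302551269531) [[0.718, -0.164], [0.849, -0.293], [0.811, -0.329], [0.68, -0.2]] c [ 0.7644 -0.2462] dist 0.803
((353.9999694824219, 194.49998474121094), (55.99999237060547, 46.99999237060547), -0.0) [[0.4531, -0.0146], [0.6166, -0.0108], [0.6219, -0.2053], [0.4585, -0.2058]]
```

View pics/crop.png

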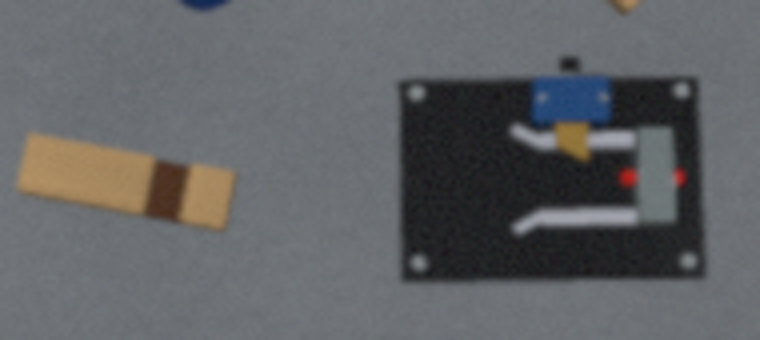

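View pics/crops.png

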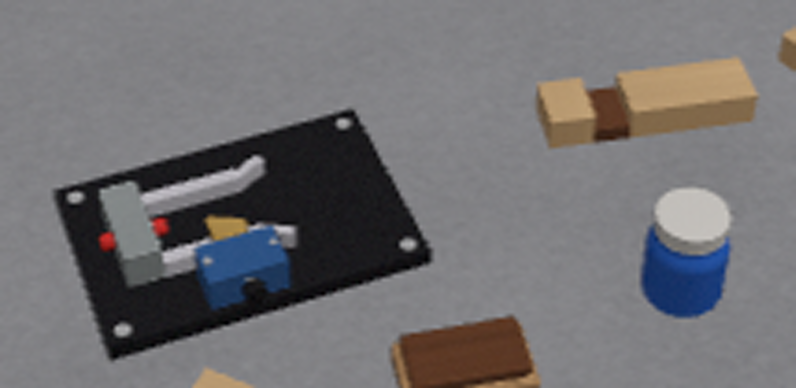

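```bash
python3 - <<'E'
from h import *
d=load('top0')
px={'TL':(402,82),'TR':(697,78),'BL':(402,280),'BR':(703,277)}
P={k:ray(d,225+u/4-.4,150+v/4-.4,.015)[:2] for k,(u,v) in px.items()}
print({k:v.round(4) for k,v in P.items()})
# jig: TL=(90,100) TR=(90,-160) BL=(-85,100) BR=(-85,-160)
A=np.array([[.09,.1],[.09,-.16],[-.085,.1],[-.085,-.16]]);B=np.array([P[k] for k in ['TL','TR','BL','BR']])
def fit(A,B):
    ca,cb=A.mean(0),B.mean(0);H=(A-ca).T@(B-cb);th=np.arctan2(H[0,1]-H[1,0],H[0,0]+H[1,1])
    R=np.array([[np.cos(th),-np.sin(th)],[np.sin(th),np.cos(th)]]);t=cb-R@ca;return th,t,(A@R.T+t-B)
th,t,e=fit(A,B);print('jig top',np.degrees(th),t,e.round(4).tolist())
s=load('scene0')
px=[(353-0,110),(55,190),(432,250),(112,345)] # BL, BR, TL(top edge), TR
P=np.array([ray(s,200+u/3.7-.4,170+v/3.7-.4,.015)[:2] for u,v in px])
th,t,e=fit(A[[2,3,0,1]],P);print('jig scene',np.degrees(th),t,e.round(4).tolist())
E
```

```text
{'TL': array([ 0.6197, -0.0076]), 'TR': array([ 0.6302, -0.2638]), 'BL': array([ 0.4476, -0.0116]), 'BR': array([ 0.4573, -0.2684])}
jig top 1.9976477733709659 [ 0.53514882 -0.10795727] [[0.0019, 0.0027], [0.0005, -0.001], [-0.0009, 0.0007], [-0.0015, -0.0024]]
jig scene 2.1140853292782458 [ 0.53830452 -0.10689655] [[-0.0019, 0.0027], [-0.0001, -0.0004], [0.0002, 0.0007], [0.0018, -0.003]]
```

Request:
{"fn": "move_arm", "kwargs": {
  "rows": [
    {"tx": -0.0396,"ty": -0.0157},
    {"tx": -0.0396,"ty": -0.0157},
    {"tx": -0.0396,"ty": -0.0157},
    {"tx": -0.0396,"ty": -0.0157},
    {"tx": -0.0396,"ty": -0.0157},
    {"tx": -0.0396,"ty": -0.0157},
    {"tx": -0.0396,"ty": -0.0157},
    {"tx": -0.0396,"ty": -0.0157},
    {"tx": -0.0396,"ty": -0.0157},
    {"tx": -0.0396,"ty": -0.0157}
  ]
}}

```text
schema error: expected keys tx, ty, tz, ax, ay, az, jaw
```

Request:
{"fn": "move_arm", "kwargs": {
  "rows": [
    {"az": 7.9},
    {"az": 7.9},
    {"az": 7.9},
    {"az": 7.9},
    {"az": 7.9},
    {"az": 7.9},
    {"az": 7.9},
    {"az": 7.9},
    {"az": 7.9},
    {"az": 7.5}
  ]
}}

```text
schema error: expected keys tx, ty, tz, ax, ay, az, jaw
```

```bash
python3 - <<'E'
from h import *
d=snap('wrist','w1'); print(-d['R'].T@d['t']); s=manip.state(); print(s['time'],s['tool_pos'],s['tool_rot'],s['joint_pos'])
E
```

```text
[0.15216444 0.60902563 0.37334188]
0.2 [0.21811007 0.58527576 0.23051001] [-2.03271167e-04  1.77457853e-01  9.84128173e-01 -6.38647320e-04] [ 1.09499237e+00  5.31341974e-02  1.61377687e+00  1.44666072e-05
  1.47602194e+00 -1.18999852e-01]
```

View pics/w1.png

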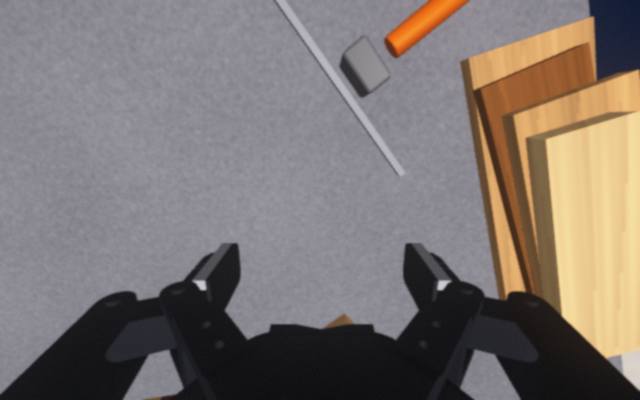

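All keys are required, so the moves were refused and the view is unchanged. I'll resend them with every key.

Request:
{"fn": "move_arm", "kwargs": {
  "rows": [
    {"tx": -0.0396,"ty": -0.0157,"tz": 0,"ax": 0,"ay": 0,"az": 0,"jaw": 0},
    {"tx": -0.0396,"ty": -0.0157,"tz": 0,"ax": 0,"ay": 0,"az": 0,"jaw": 0},
    {"tx": -0.0396,"ty": -0.0157,"tz": 0,"ax": 0,"ay": 0,"az": 0,"jaw": 0},
    {"tx": -0.0396,"ty": -0.0157,"tz": 0,"ax": 0,"ay": 0,"az": 0,"jaw": 0},
    {"tx": -0.0396,"ty": -0.0157,"tz": 0,"ax": 0,"ay": 0,"az": 0,"jaw": 0},
    {"tx": -0.0396,"ty": -0.0157,"tz": 0,"ax": 0,"ay": 0,"az": 0,"jaw": 0},
    {"tx": -0.0396,"ty": -0.0157,"tz": 0,"ax": 0,"ay": 0,"az": 0,"jaw": 0},
    {"tx": -0.0396,"ty": -0.0157,"tz": 0,"ax": 0,"ay": 0,"az": 0,"jaw": 0},
    {"tx": -0.0396,"ty": -0.0157,"tz": 0,"ax": 0,"ay": 0,"az": 0,"jaw": 0},
    {"tx": -0.0396,"ty": -0.0157,"tz": 0,"ax": 0,"ay": 0,"az": 0,"jaw": 0}
  ]
}}

```text
time: 1.2
tool_pos: [0.5415, 0.2932, 0.2278]
tool_rot: [-0.001, 0.172, 0.985, -0.001]
contact_force: [0.6, -0.1, 0.5]
gripper_width: 1.001
```

Request:
{"fn": "move_arm", "kwargs": {
  "rows": [
    {"tx": 0,"ty": 0,"tz": 0,"ax": 0,"ay": 0,"az": 7.9,"jaw": 0},
    {"tx": 0,"ty": 0,"tz": 0,"ax": 0,"ay": 0,"az": 7.9,"jaw": 0},
    {"tx": 0,"ty": 0,"tz": 0,"ax": 0,"ay": 0,"az": 7.9,"jaw": 0},
    {"tx": 0,"ty": 0,"tz": 0,"ax": 0,"ay": 0,"az": 7.9,"jaw": 0},
    {"tx": 0,"ty": 0,"tz": 0,"ax": 0,"ay": 0,"az": 7.9,"jaw": 0},
    {"tx": 0,"ty": 0,"tz": 0,"ax": 0,"ay": 0,"az": 7.9,"jaw": 0},
    {"tx": 0,"ty": 0,"tz": 0,"ax": 0,"ay": 0,"az": 7.9,"jaw": 0},
    {"tx": 0,"ty": 0,"tz": 0,"ax": 0,"ay": 0,"az": 7.9,"jaw": 0},
    {"tx": 0,"ty": 0,"tz": 0,"ax": 0,"ay": 0,"az": 7.9,"jaw": 0},
    {"tx": 0,"ty": 0,"tz": 0,"ax": 0,"ay": 0,"az": 7.5,"jaw": 0}
  ]
}}

```text
time: 2.2
tool_pos: [0.5452, 0.2861, 0.2238]
tool_rot: [-0.001, 0.778, 0.628, -0.005]
contact_force: [-0.5, -0.0, 0.1]
gripper_width: 0.997
```

```bash
python3 - <<'E'
from h import *
d=snap('wrist','w2'); print(-d['R'].T@d['t']); s=manip.state(); print(s['time'],s['tool_pos'],s['tool_rot'],s['joint_pos'])
E
```

```text
[0.5600556  0.35398433 0.36633347]
2.25 [0.5451379  0.2861077  0.22369587] [-7.13805768e-04  7.79532877e-01  6.26343784e-01 -4.63125906e-03] [ 3.63188529e-01  4.16727063e-02  1.63706082e+00 -1.50736947e-03
  1.47211034e+00  5.80414379e-01]
```

View pics/w2.png

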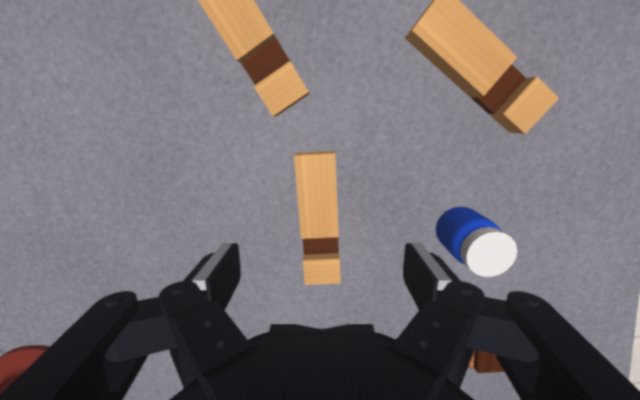

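Board at centre: top-face corners at about (295,155), (336,154), (304,284) and (341,283), with the groove at row 246. It lies between the fingers.

```bash
python3 - <<'E'
from h import *
d=load('w2'); im=d['color']
cv2.imwrite('pics/w2c.png',cv2.resize(im[140:300,270:370,::-1],None,fx=4,fy=3.7,interpolation=cv2.INTER_CUBIC))
P=[ray(d,*p,.03)[:2] for p in [(295,155),(336,154),(304.5,284),(341,283)]]
print(np.round(P,4).tolist(), 'back w',np.linalg.norm(P[0]-P[1]),'len',np.linalg.norm(P[0]-P[2]),np.linalg.norm(P[1]-P[3]))
c=np.mean(P,0); v=(P[0]+P[1]-P[2]-P[3]);v/=np.linalg.norm(v); print('c',c,'yaw',np.degrees(np.arctan2(-v[0],v[1])),'grip',c+.06*v)
from scipy.spatial.transform import Rotation as Ro
s=manip.state();q=s['tool_rot'];M=Ro.from_quat(q[[1,2,3,0]]).as_matrix();print(M.round(3),'tool y ang',np.degrees(np.arctan2(M[1,1],M[0,1])))
print('delta tool',M.T@(np.r_[c+.06*v,.008]-s['tool_pos']))
E
```

```text
[[0.517, 0.319], [0.566, 0.3097], [0.4872, 0.1414], [0.5375, 0.1324]] back w 0.04989045558308976 len 0.18011875404532623 0.17957540315123635
c [0.52693326 0.22561724] yaw -9.331873791923455 grip [0.53666243 0.28482318]
[[ 0.215  0.977 -0.008]
 [ 0.977 -0.215 -0.005]
 [-0.006 -0.007 -1.   ]] tool y ang -12.43847079007011
delta tool [-0.00171495 -0.00650826  0.21576119]
```

View pics/w2c.png

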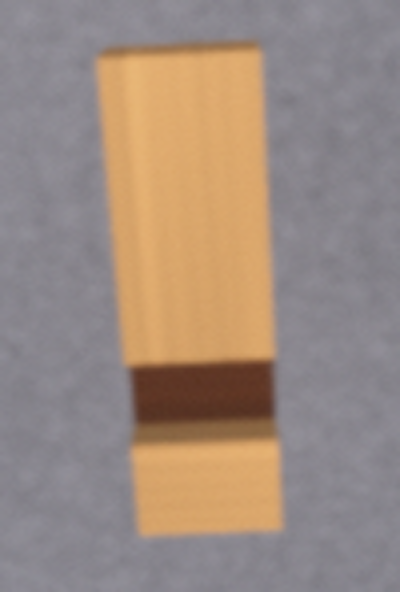

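Request:
{"fn": "move_arm", "kwargs": {
  "rows": [
    {"tx": -0.002,"ty": -0.0065,"tz": 0.03,"ax": -0.4,"ay": 0.4,"az": -3.1,"jaw": 0},
    {"tx": 0,"ty": 0,"tz": 0.035,"ax": 0,"ay": 0,"az": 0,"jaw": 0},
    {"tx": 0,"ty": 0,"tz": 0.035,"ax": 0,"ay": 0,"az": 0,"jaw": 0},
    {"tx": 0,"ty": 0,"tz": 0.035,"ax": 0,"ay": 0,"az": 0,"jaw": 0},
    {"tx": 0,"ty": 0,"tz": 0.025,"ax": 0,"ay": 0,"az": 0,"jaw": 0},
    {"tx": 0,"ty": 0,"tz": 0,"ax": 0,"ay": 0,"az": 0,"jaw": 0}
  ]
}}

```text
time: 2.85
tool_pos: [0.5394, 0.2861, 0.0606]
tool_rot: [0.001, 0.757, 0.653, 0.003]
contact_force: [-1.0, -0.4, -0.5]
gripper_width: 1.003
```

```bash
cat >> h.py <<'E'
from scipy.spatial.transform import Rotation as Ro
def tool():
    s=manip.state();q=s['tool_rot'];M=Ro.from_quat(q[[1,2,3,0]]).as_matrix();return s,M,s['tool_pos']
def goal(p,yaw):  # tool x along dir yaw+90 (deg yaw of tool y)
    s,M,t=tool();a=np.radians(yaw)
    T=np.array([[-np.sin(a),np.cos(a),0],[np.cos(a),np.sin(a),0],[0,0,-1.]])
    T=np.array([[-np.sin(a),np.cos(a),0],[np.cos(a),np.sin(a),0],[0,0,-1]])
    print('t',round(s['time'],2),'pos',t.round(4),'dtool',(M.T@(np.array(p)-t)).round(4),'rot',np.degrees(Ro.from_matrix(M.T@T).as_rotvec()).round(2),'F',s['contact_force'].round(1),'w',round(s['gripper_width'],3))
E
python3 -c "
from h import *
goal([.5367,.2848,.008],-9.3)"
```

```text
t 2.85 pos [0.5394 0.2861 0.0606] dtool [-0.0019 -0.0027  0.0526] rot [ 0.25 -0.2   0.9 ] F [-1.  -0.4 -0.5] w 1.003
```

Request:
{"fn": "move_arm", "kwargs": {
  "rows": [
    {"tx": -0.0019,"ty": -0.0027,"tz": 0.025,"ax": 0.25,"ay": -0.2,"az": 0.9,"jaw": 0},
    {"tx": 0,"ty": 0,"tz": 0.02,"ax": 0,"ay": 0,"az": 0,"jaw": 0},
    {"tx": 0,"ty": 0,"tz": 0.006,"ax": 0,"ay": 0,"az": 0,"jaw": 0},
    {"tx": 0,"ty": 0,"tz": 0,"ax": 0,"ay": 0,"az": 0,"jaw": 0}
  ]
}}

```text
time: 3.25
tool_pos: [0.5395, 0.2859, 0.0131]
tool_rot: [0.001, 0.76, 0.649, 0.003]
contact_force: [-0.7, 0.2, -0.5]
gripper_width: 1.003
```

```bash
python3 -c "
from h import *
goal([.5367,.2848,.008],-9.3)
snap('wrist','w3')"
```

```text
t 3.25 pos [0.5395 0.2859 0.0131] dtool [-0.0016 -0.0027  0.0051] rot [ 0.28 -0.16  0.3 ] F [-0.7  0.2 -0.5] w 1.003
```

View pics/w3.png

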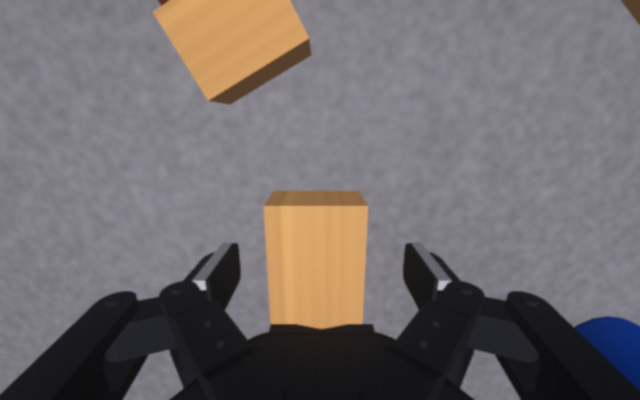

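Request:
{"fn": "move_arm", "kwargs": {
  "rows": [
    {"tx": -0.0016,"ty": -0.0027,"tz": 0.004,"ax": 0,"ay": 0,"az": 0,"jaw": 0},
    {"tx": 0,"ty": 0,"tz": 0.001,"ax": 0,"ay": 0,"az": 0,"jaw": 0},
    {"tx": 0,"ty": 0,"tz": 0,"ax": 0,"ay": 0,"az": 0,"jaw": 255},
    {"tx": 0,"ty": 0,"tz": 0,"ax": 0,"ay": 0,"az": 0,"jaw": 255},
    {"tx": 0,"ty": 0,"tz": 0,"ax": 0,"ay": 0,"az": 0,"jaw": 255},
    {"tx": 0,"ty": 0,"tz": 0,"ax": 0,"ay": 0,"az": 0,"jaw": 255},
    {"tx": 0,"ty": 0,"tz": 0,"ax": 0,"ay": 0,"az": 0,"jaw": 255},
    {"tx": 0,"ty": 0,"tz": 0,"ax": 0,"ay": 0,"az": 0,"jaw": 255}
  ]
}}

```text
time: 4.1
tool_pos: [0.5406, 0.2865, 0.0146]
tool_rot: [0.003, 0.76, 0.65, 0.008]
contact_force: [-0.7, 0.0, -1.1]
gripper_width: 0.569
```

```bash
python3 -c "
from h import *
goal([.5367,.2848,.008],-9.3)"
```

```text
t 4.1 pos [0.5406 0.2865 0.0146] dtool [-0.0023 -0.0037  0.0065] rot [ 0.79 -0.47  0.35] F [-0.7  0.  -1.1] w 0.569
```

Request:
{"fn": "move_arm", "kwargs": {
  "rows": [
    {"tx": 0,"ty": 0,"tz": 0,"ax": 0,"ay": 0,"az": 0,"jaw": 60},
    {"tx": 0,"ty": 0,"tz": 0,"ax": 0,"ay": 0,"az": 0,"jaw": 60},
    {"tx": -0.0023,"ty": -0.0037,"tz": 0.006,"ax": 0.8,"ay": -0.5,"az": 0.35,"jaw": 60},
    {"tx": 0,"ty": 0,"tz": 0.003,"ax": 0,"ay": 0,"az": 0,"jaw": 60}
  ]
}}

```text
time: 4.5
tool_pos: [0.5366, 0.2847, 0.0052]
tool_rot: [0.0, 0.762, 0.647, -0.001]
contact_force: [-0.5, -0.2, -0.8]
gripper_width: 0.767
```

```bash
python3 -c "
from h import *
goal([.5367,.2848,.006],-9.3)"
```

```text
t 4.5 pos [0.5366 0.2847 0.0052] dtool [ 0.0002  0.0001 -0.0008] rot [-0.05  0.07 -0.03] F [-0.5 -0.2 -0.8] w 0.767
```

Request:
{"fn": "move_arm", "kwargs": {
  "rows": [
    {"tx": 0,"ty": 0,"tz": 0.0003,"ax": 0.08,"ay": -0.05,"az": 0,"jaw": 255},
    {"tx": 0,"ty": 0,"tz": 0.0003,"ax": 0.08,"ay": -0.05,"az": 0,"jaw": 255},
    {"tx": 0,"ty": 0,"tz": 0.0003,"ax": 0.08,"ay": -0.05,"az": 0,"jaw": 255},
    {"tx": 0,"ty": 0,"tz": 0.0003,"ax": 0.08,"ay": -0.05,"az": 0,"jaw": 255},
    {"tx": 0,"ty": 0,"tz": 0.0003,"ax": 0.08,"ay": -0.05,"az": 0,"jaw": 255}
  ]
}}

```text
time: 5.0
tool_pos: [0.5369, 0.2847, 0.0046]
tool_rot: [-0.001, 0.762, 0.647, -0.005]
contact_force: [-2.3, -1.2, 4.7]
gripper_width: 0.572
```

```bash
python3 -c "
from h import *
goal([.5367,.2848,.006],-9.3)"
```

```text
t 5.0 pos [0.5369 0.2847 0.0046] dtool [ 0.0001 -0.0003 -0.0014] rot [-0.49  0.36 -0.04] F [-2.3 -1.2  4.7] w 0.572
```

Request:
{"fn": "move_arm", "kwargs": {
  "rows": [
    {"tx": 0,"ty": 0,"tz": -0.02,"ax": -0.5,"ay": 0.35,"az": 0,"jaw": 255},
    {"tx": 0,"ty": 0,"tz": -0.03,"ax": 0,"ay": 0,"az": 0,"jaw": 255},
    {"tx": 0,"ty": 0,"tz": -0.02,"ax": 0,"ay": 0,"az": 0,"jaw": 255},
    {"tx": -0.03,"ty": -0.001,"tz": 0,"ax": 0,"ay": 0,"az": -3.5,"jaw": 255},
    {"tx": -0.04,"ty": 0,"tz": 0,"ax": 0,"ay": 0,"az": -4,"jaw": 255},
    {"tx": -0.04,"ty": 0,"tz": 0,"ax": 0,"ay": 0,"az": -4,"jaw": 255},
    {"tx": -0.04,"ty": 0,"tz": 0,"ax": 0,"ay": 0,"az": 0,"jaw": 255},
    {"tx": -0.03,"ty": 0,"tz": 0,"ax": 0,"ay": 0,"az": 0,"jaw": 255},
    {"tx": 0,"ty": 0,"tz": 0,"ax": 0,"ay": 0,"az": 0,"jaw": 255}
  ]
}}

```text
time: 5.9
tool_pos: [0.5249, 0.1004, 0.0692]
tool_rot: [-0.002, 0.689, 0.725, -0.002]
contact_force: [0.3, 1.3, -1.4]
gripper_width: 0.572
```

```bash
python3 -c "
from h import *
goal([.5309,.0624,.06],2.05)
snap('top','t1');snap('scene','s1')
d=load('s1');cv2.imwrite('pics/s1c.png',cv2.resize(d['color'][130:290,180:420,::-1],None,fx=3.3,fy=3.3,interpolation=cv2.INTER_CUBIC))"
```

```text
t 5.9 pos [0.5249 0.1004 0.0692] dtool [-0.0383  0.0041  0.0092] rot [-0.34 -0.01  0.81] F [ 0.3  1.3 -1.4] w 0.572
```

View pics/t1.png

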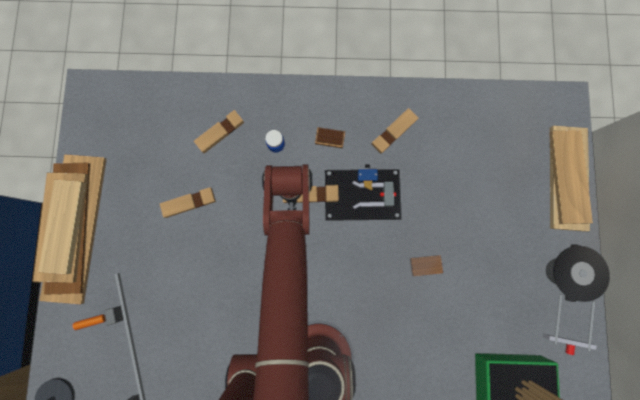

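View pics/s1c.png

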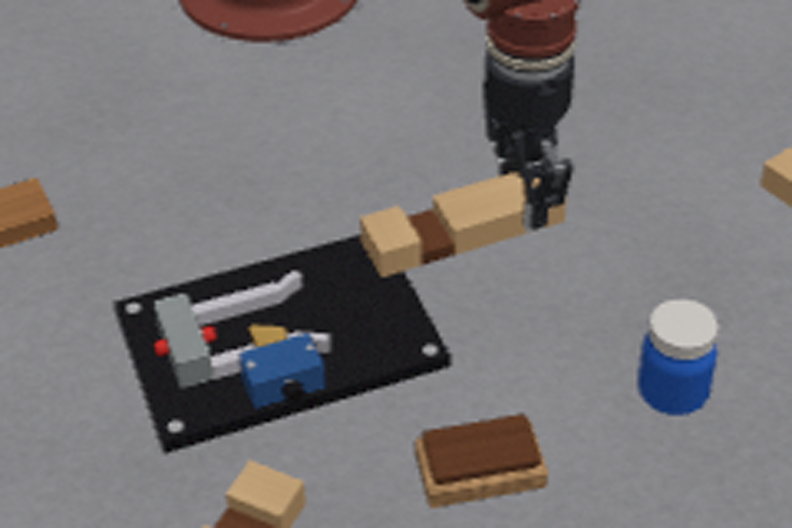

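```bash
python3 - <<'E'
from h import *
for n in ('top0','scene0','t1','s1'):
    d=load(n);im=d['color'].astype(int);
    m=((im[...,0]>110)&(im[...,1]<70)&(im[...,2]<70)).astype(np.uint8)
    k,l,st,ce=cv2.connectedComponentsWithStats(m)
    for i in range(1,k):
        u,v=ce[i]
        P=ray(d,u,v,.03)
        if abs(P[0]-.53)<.1 and -.3<P[1]<0: print(n,ce[i].round(1),st[i,4],P.round(4))
th=np.radians(2.05)
for p in [(0,-.094),(0,-.135)]:
    print(np.array([.537,-.1075])+[np.cos(th)*p[0]-np.sin(th)*p[1],np.sin(th)*p[0]+np.cos(th)*p[1]])
# fences in top: gray bright mask
d=load('top0');im=d['color']
m=cv2.inRange(im,(140,140,140),(255,255,255));m[:150]=0;m[240:]=0;m[:,:345]=0;m[:,384:]=0
k,l,st,ce=cv2.connectedComponentsWithStats(m)
for i in range(1,k):
    if st[i,4]>15:
        ys,xs=np.where(l==i); 
        sel=(xs>=362)&(xs<=383)
        if sel.any(): print('fence',ray(d,xs[sel].mean(),ys[sel].mean(),.031),st[i])
E
```

```text
top0 [381.7 193.8] 12 [ 0.54  -0.202  0.03 ]
top0 [394.5 194. ] 6 [ 0.5403 -0.2457  0.03  ]
scene0 [243.  230.5] 12 [ 0.5405 -0.1999  0.03  ]
scene0 [228.6 234.6] 15 [ 0.5421 -0.2425  0.03  ]
t1 [381.8 193.6] 13 [ 0.5404 -0.2024  0.03  ]
t1 [394.5 193.5] 6 [ 0.542  -0.2457  0.03  ]
s1 [243.  230.5] 12 [ 0.5405 -0.1999  0.03  ]
s1 [228.6 234.6] 15 [ 0.5421 -0.2425  0.03  ]
[ 0.54036253 -0.20143984]
[ 0.54182917 -0.2424136 ]
fence [ 0.57229245 -0.18778275  0.031     ] [372 183  11   3  26]
fence [ 0.50449078 -0.16711696  0.031     ] [355 203  29   4  66]
```

Request:
{"fn": "move_arm", "kwargs": {
  "rows": [
    {"tx": -0.02,"ty": 0.004,"tz": 0.01,"ax": -0.3,"ay": 0,"az": 0.8,"jaw": 255},
    {"tx": -0.018,"ty": 0,"tz": 0.015,"ax": 0,"ay": 0,"az": 0,"jaw": 255},
    {"tx": 0,"ty": 0,"tz": 0.012,"ax": 0,"ay": 0,"az": 0,"jaw": 255},
    {"tx": 0,"ty": 0,"tz": 0,"ax": 0,"ay": 0,"az": 0,"jaw": 255}
  ]
}}

```text
time: 6.4
tool_pos: [0.5306, 0.0693, 0.0302]
tool_rot: [-0.002, 0.692, 0.722, 0.001]
contact_force: [0.5, 0.4, -1.1]
gripper_width: 0.57
```

```bash
python3 -c "
from h import *
goal([.5309,.0624,.0196],2.05)"
```

```text
t 6.4 pos [0.5306 0.0693 0.0302] dtool [-0.0069 -0.      0.0105] rot [-0.02 -0.24  0.39] F [ 0.5  0.4 -1.1] w 0.57
```

Request:
{"fn": "move_arm", "kwargs": {
  "rows": [
    {"tx": -0.006,"ty": 0,"tz": 0.005,"ax": 0,"ay": -0.24,"az": 0.4,"jaw": 255},
    {"tx": -0.002,"ty": 0,"tz": 0.004,"ax": 0,"ay": 0,"az": 0,"jaw": 255},
    {"tx": 0,"ty": 0,"tz": 0.002,"ax": 0,"ay": 0,"az": 0,"jaw": 255},
    {"tx": 0,"ty": 0,"tz": 0.001,"ax": 0,"ay": 0,"az": 0,"jaw": 255}
  ]
}}

```text
time: 6.8
tool_pos: [0.5316, 0.0634, 0.0189]
tool_rot: [0.0, 0.693, 0.721, -0.0]
contact_force: [-3.8, 0.2, 6.4]
gripper_width: 0.57
```

```bash
python3 -c "
from h import *
goal([.5309,.0624,.0196],2.05)
d=snap('scene','s2');cv2.imwrite('pics/s2c.png',cv2.resize(d['color'][150:270,200:380,::-1],None,fx=4.4,fy=4.4,interpolation=cv2.INTER_CUBIC))"
```

```text
t 6.8 pos [0.5316 0.0634 0.0189] dtool [-0.0009 -0.0007 -0.0007] rot [-0.    0.05  0.18] F [-3.8  0.2  6.4] w 0.57
```

View pics/s2c.png

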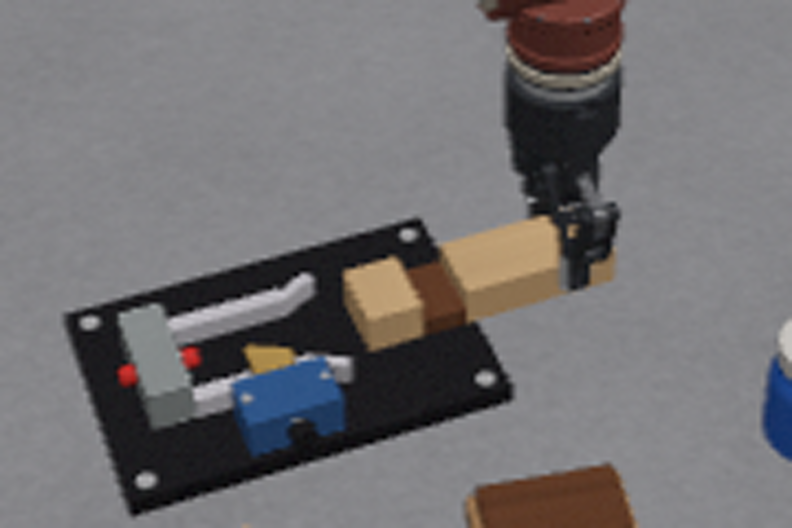

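Request:
{"fn": "move_arm", "kwargs": {
  "rows": [
    {"tx": -0.006,"ty": -0.0007,"tz": -0.0003,"ax": 0,"ay": 0,"az": 0.2,"jaw": 255},
    {"tx": -0.008,"ty": 0,"tz": 0,"ax": 0,"ay": 0,"az": 0,"jaw": 255},
    {"tx": -0.008,"ty": 0,"tz": 0,"ax": 0,"ay": 0,"az": 0,"jaw": 255},
    {"tx": -0.008,"ty": 0,"tz": 0,"ax": 0,"ay": 0,"az": 0,"jaw": 255}
  ]
}}

```text
time: 7.25
tool_pos: [0.5332, 0.0323, 0.0203]
tool_rot: [0.001, 0.694, 0.72, 0.001]
contact_force: [0.7, -1.1, -1.9]
gripper_width: 0.574
```

```bash
cat >> h.py <<'E'
def jg(y=.05,z=.0196):
    th=np.radians(2.05);J=np.array([.537,-.1075]);s,M,t=tool()
    c,n=np.cos(th),np.sin(th);p=np.array([[c,n],[-n,c]])@(t[:2]-J)
    print('gripjig mm',(p*1000).round(1),'lead y',round(p[1]*1000-150,1)); g=J+np.array([-n*y,c*y]); goal([*g,z],2.05)
E
python3 -c "
from h import *
jg()"
```

```text
gripjig mm [  1.2 139.9] lead y -10.1
t 7.25 pos [0.5332 0.0323 0.0203] dtool [-0.0899 -0.0013  0.0008] rot [0.21 0.02 0.07] F [ 0.7 -1.1 -1.9] w 0.574
```

Request:
{"fn": "move_arm", "kwargs": {
  "rows": [
    {"tx": -0.004,"ty": -0.0012,"tz": 0.0005,"ax": 0.2,"ay": 0,"az": 0,"jaw": 255},
    {"tx": -0.004,"ty": 0,"tz": 0.0003,"ax": 0,"ay": 0,"az": 0,"jaw": 255},
    {"tx": -0.003,"ty": 0,"tz": 0.0003,"ax": 0,"ay": 0,"az": 0,"jaw": 255},
    {"tx": -0.002,"ty": 0,"tz": 0,"ax": 0,"ay": 0,"az": 0,"jaw": 255}
  ]
}}

```text
time: 7.65
tool_pos: [0.5331, 0.0168, 0.0197]
tool_rot: [0.0, 0.695, 0.719, 0.0]
contact_force: [-0.8, 0.4, -1.3]
gripper_width: 0.572
```

```bash
python3 -c "
from h import *
jg()
d=snap('top','t3');cv2.imwrite('pics/t3c.png',cv2.resize(d['color'][160:230,280:410,::-1],None,fx=6,fy=6,interpolation=cv2.INTER_CUBIC))"
```

```text
gripjig mm [  0.6 124.4] lead y -25.6
t 7.65 pos [0.5331 0.0168 0.0197] dtool [-0.0744 -0.0005  0.0001] rot [ 0.06  0.   -0.07] F [-0.8  0.4 -1.3] w 0.572
```

View pics/t3c.png

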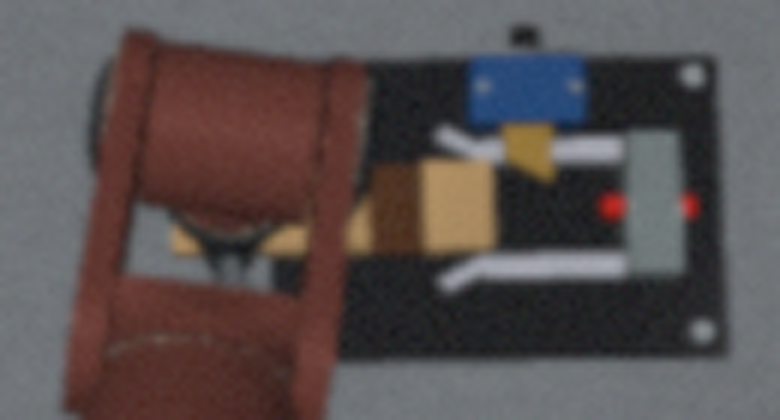

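Request:
{"fn": "move_arm", "kwargs": {
  "rows": [
    {"tx": -0.0008,"ty": -0.0003,"tz": 0,"ax": 0,"ay": 0,"az": 0,"jaw": 255},
    {"tx": -0.0008,"ty": 0,"tz": 0,"ax": 0,"ay": 0,"az": 0,"jaw": 255},
    {"tx": -0.0008,"ty": 0,"tz": 0,"ax": 0,"ay": 0,"az": 0,"jaw": 255},
    {"tx": -0.0008,"ty": 0,"tz": 0,"ax": 0,"ay": 0,"az": 0,"jaw": 255},
    {"tx": -0.0008,"ty": 0,"tz": 0,"ax": 0,"ay": 0,"az": 0,"jaw": 255},
    {"tx": -0.0008,"ty": 0,"tz": 0,"ax": 0,"ay": 0,"az": 0,"jaw": 255},
    {"tx": -0.0008,"ty": 0,"tz": 0,"ax": 0,"ay": 0,"az": 0,"jaw": 255},
    {"tx": -0.0008,"ty": 0,"tz": 0,"ax": 0,"ay": 0,"az": 0,"jaw": 255}
  ]
}}

```text
time: 8.5
tool_pos: [0.533, 0.0104, 0.0197]
tool_rot: [0.0, 0.694, 0.72, 0.0]
contact_force: [-0.8, -0.3, 0.5]
gripper_width: 0.576
```

```bash
python3 -c "
from h import *
jg()"
```

```text
gripjig mm [  0.2 118. ] lead y -32.0
t 8.5 pos [0.533  0.0104 0.0197] dtool [-0.068  -0.0002  0.0001] rot [0.06 0.01 0.  ] F [-0.8 -0.3  0.5] w 0.576
```

Tracks well. I'll continue at about 8 mm/s.

Request:
{"fn": "move_arm", "kwargs": {
  "rows": [
    {"tx": -0.0009,"ty": 0,"tz": 0,"ax": 0,"ay": 0,"az": 0,"jaw": 255},
    {"tx": -0.0009,"ty": 0,"tz": 0,"ax": 0,"ay": 0,"az": 0,"jaw": 255},
    {"tx": -0.0009,"ty": 0,"tz": 0,"ax": 0,"ay": 0,"az": 0,"jaw": 255},
    {"tx": -0.0009,"ty": 0,"tz": 0,"ax": 0,"ay": 0,"az": 0,"jaw": 255},
    {"tx": -0.0009,"ty": 0,"tz": 0,"ax": 0,"ay": 0,"az": 0,"jaw": 255},
    {"tx": -0.0009,"ty": 0,"tz": 0,"ax": 0,"ay": 0,"az": 0,"jaw": 255},
    {"tx": -0.0009,"ty": 0,"tz": 0,"ax": 0,"ay": 0,"az": 0,"jaw": 255},
    {"tx": -0.0009,"ty": 0,"tz": 0,"ax": 0,"ay": 0,"az": 0,"jaw": 255},
    {"tx": -0.0009,"ty": 0,"tz": 0,"ax": 0,"ay": 0,"az": 0,"jaw": 255},
    {"tx": -0.0009,"ty": 0,"tz": 0,"ax": 0,"ay": 0,"az": 0,"jaw": 255},
    {"tx": -0.0009,"ty": 0,"tz": 0,"ax": 0,"ay": 0,"az": 0,"jaw": 255},
    {"tx": -0.0009,"ty": 0,"tz": 0,"ax": 0,"ay": 0,"az": 0,"jaw": 255}
  ]
}}

```text
time: 9.7
tool_pos: [0.5319, 0.0012, 0.0195]
tool_rot: [-0.003, 0.695, 0.719, 0.001]
contact_force: [-2.8, 4.9, 2.8]
gripper_width: 0.573
```

```bash
python3 -c "
from h import *
jg()"
```

```text
gripjig mm [ -1.2 108.8] lead y -41.2
t 9.7 pos [0.5319 0.0012 0.0195] dtool [-0.0588  0.0013 -0.0004] rot [-0.15 -0.29 -0.1 ] F [-2.8  4.9  2.8] w 0.573
```

Request:
{"fn": "move_arm", "kwargs": {
  "rows": [
    {"tx": -0.001,"ty": 0.0003,"tz": 0,"ax": 0,"ay": -0.05,"az": 0,"jaw": 255},
    {"tx": -0.001,"ty": 0.0003,"tz": 0,"ax": 0,"ay": -0.05,"az": 0,"jaw": 255},
    {"tx": -0.001,"ty": 0.0002,"tz": 0,"ax": 0,"ay": -0.05,"az": 0,"jaw": 255},
    {"tx": -0.001,"ty": 0.0002,"tz": 0,"ax": 0,"ay": -0.05,"az": 0,"jaw": 255},
    {"tx": -0.001,"ty": 0.0002,"tz": 0,"ax": 0,"ay": 0,"az": 0,"jaw": 255},
    {"tx": -0.001,"ty": 0.0002,"tz": 0,"ax": 0,"ay": 0,"az": 0,"jaw": 255},
    {"tx": -0.001,"ty": 0.0002,"tz": 0,"ax": 0,"ay": 0,"az": 0,"jaw": 255},
    {"tx": -0.001,"ty": 0.0002,"tz": 0,"ax": 0,"ay": 0,"az": 0,"jaw": 255}
  ]
}}

```text
time: 10.5
tool_pos: [0.5319, -0.0007, 0.0202]
tool_rot: [-0.008, 0.696, 0.718, 0.002]
contact_force: [-4.1, 7.8, 4.9]
gripper_width: 0.57
```

```bash
python3 -c "
from h import *
jg()
d=snap('scene','s4');cv2.imwrite('pics/s4c.png',cv2.resize(d['color'][170:270,200:340,::-1],None,fx=5,fy=5,interpolation=cv2.INTER_CUBIC))"
```

```text
gripjig mm [ -1.3 106.9] lead y -43.1
t 10.5 pos [ 0.5319 -0.0007  0.0202] dtool [-0.0569  0.0016 -0.0002] rot [-0.44 -0.82 -0.24] F [-4.1  7.8  4.9] w 0.57
```

View pics/s4c.png

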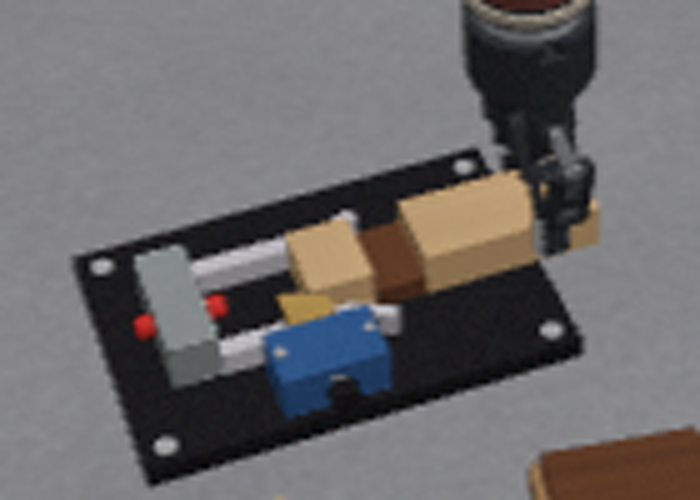

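Request:
{"fn": "move_arm", "kwargs": {
  "rows": [
    {"tx": -0.0018,"ty": 0.0004,"tz": 0,"ax": -0.1,"ay": -0.3,"az": 0,"jaw": 255},
    {"tx": -0.002,"ty": 0.0004,"tz": 0,"ax": -0.1,"ay": -0.3,"az": 0,"jaw": 255},
    {"tx": -0.002,"ty": 0.0004,"tz": 0,"ax": -0.1,"ay": -0.3,"az": 0,"jaw": 255},
    {"tx": -0.002,"ty": 0.0004,"tz": 0,"ax": -0.1,"ay": -0.3,"az": 0,"jaw": 255},
    {"tx": -0.002,"ty": 0.0004,"tz": 0,"ax": -0.1,"ay": -0.2,"az": 0,"jaw": 255},
    {"tx": -0.002,"ty": 0.0004,"tz": 0,"ax": -0.1,"ay": -0.2,"az": 0,"jaw": 255}
  ]
}}

```text
time: 11.15
tool_pos: [0.5323, -0.0039, 0.0195]
tool_rot: [-0.002, 0.697, 0.717, 0.001]
contact_force: [-2.9, 10.3, 4.1]
gripper_width: 0.572
```

```bash
python3 -c "
from h import *
jg()"
```

```text
gripjig mm [ -1.  103.7] lead y -46.3
t 11.15 pos [ 0.5323 -0.0039  0.0195] dtool [-0.0537  0.0013 -0.0003] rot [-0.09 -0.23 -0.39] F [-2.9 10.3  4.1] w 0.572
```

Request:
{"fn": "move_arm", "kwargs": {
  "rows": [
    {"tx": -0.0023,"ty": 0.0004,"tz": 0,"ax": -0.1,"ay": -0.25,"az": -0.1,"jaw": 255},
    {"tx": -0.0023,"ty": 0.0004,"tz": 0,"ax": -0.1,"ay": -0.25,"az": -0.1,"jaw": 255},
    {"tx": -0.0023,"ty": 0.0004,"tz": 0,"ax": -0.1,"ay": -0.25,"az": -0.1,"jaw": 255},
    {"tx": -0.0023,"ty": 0.0004,"tz": 0,"ax": -0.1,"ay": -0.25,"az": -0.1,"jaw": 255},
    {"tx": -0.0023,"ty": 0.0004,"tz": 0,"ax": -0.1,"ay": -0.25,"az": -0.1,"jaw": 255},
    {"tx": -0.0023,"ty": 0.0004,"tz": 0,"ax": -0.1,"ay": -0.25,"az": -0.1,"jaw": 255},
    {"tx": -0.0023,"ty": 0.0004,"tz": 0,"ax": -0.1,"ay": -0.25,"az": -0.1,"jaw": 255},
    {"tx": -0.0023,"ty": 0.0004,"tz": 0,"ax": -0.1,"ay": -0.25,"az": -0.1,"jaw": 255}
  ]
}}

```text
time: 11.95
tool_pos: [0.5318, -0.0078, 0.0196]
tool_rot: [0.0, 0.695, 0.719, 0.001]
contact_force: [-2.1, 9.8, 3.8]
gripper_width: 0.57
```

```bash
python3 -c "
from h import *
jg()"
```

```text
gripjig mm [-1.6 99.9] lead y -50.1
t 11.95 pos [ 0.5318 -0.0078  0.0196] dtool [-0.0499  0.0017 -0.    ] rot [ 0.11 -0.05 -0.05] F [-2.1  9.8  3.8] w 0.57
```

Request:
{"fn": "move_arm", "kwargs": {
  "rows": [
    {"tx": -0.0027,"ty": 0.0005,"tz": 0,"ax": 0,"ay": -0.25,"az": 0,"jaw": 255},
    {"tx": -0.0027,"ty": 0.0005,"tz": 0,"ax": 0,"ay": -0.25,"az": 0,"jaw": 255},
    {"tx": -0.0027,"ty": 0.0005,"tz": 0,"ax": 0,"ay": -0.25,"az": 0,"jaw": 255},
    {"tx": -0.0027,"ty": 0.0005,"tz": 0,"ax": 0,"ay": -0.25,"az": 0,"jaw": 255},
    {"tx": -0.0027,"ty": 0.0005,"tz": 0,"ax": 0,"ay": -0.25,"az": 0,"jaw": 255},
    {"tx": -0.0027,"ty": 0.0005,"tz": 0,"ax": 0,"ay": -0.25,"az": 0,"jaw": 255},
    {"tx": -0.0027,"ty": 0.0005,"tz": 0,"ax": 0,"ay": -0.25,"az": 0,"jaw": 255},
    {"tx": -0.0027,"ty": 0.0005,"tz": 0,"ax": 0,"ay": -0.25,"az": 0,"jaw": 255}
  ]
}}

```text
time: 12.75
tool_pos: [0.5328, -0.0123, 0.0196]
tool_rot: [-0.003, 0.697, 0.717, -0.001]
contact_force: [-3.0, 12.3, 3.8]
gripper_width: 0.574
```

```bash
python3 -c "
from h import *
jg()"
```

```text
gripjig mm [-0.8 95.3] lead y -54.7
t 12.75 pos [ 0.5328 -0.0123  0.0196] dtool [-0.0453  0.0012 -0.0002] rot [-0.37 -0.15 -0.46] F [-3.  12.3  3.8] w 0.574
```

Request:
{"fn": "move_arm", "kwargs": {
  "rows": [
    {"tx": -0.0027,"ty": 0.0004,"tz": 0,"ax": -0.2,"ay": -0.25,"az": -0.3,"jaw": 255},
    {"tx": -0.0027,"ty": 0.0004,"tz": 0,"ax": -0.1,"ay": -0.25,"az": -0.1,"jaw": 255},
    {"tx": -0.0024,"ty": 0.0004,"tz": 0,"ax": -0.1,"ay": -0.25,"az": -0.1,"jaw": 255},
    {"tx": -0.002,"ty": 0.0004,"tz": 0,"ax": -0.1,"ay": -0.2,"az": -0.1,"jaw": 255},
    {"tx": -0.0018,"ty": 0.0004,"tz": 0,"ax": -0.1,"ay": -0.2,"az": -0.1,"jaw": 255}
  ]
}}

```text
time: 13.25
tool_pos: [0.5321, -0.0147, 0.0195]
tool_rot: [-0.002, 0.695, 0.719, -0.0]
contact_force: [-3.3, 9.0, 4.1]
gripper_width: 0.572
```

```bash
python3 -c "
from h import *
jg()"
```

```text
gripjig mm [-1.6 92.9] lead y -57.1
t 13.25 pos [ 0.5321 -0.0147  0.0195] dtool [-0.0429  0.0017 -0.0002] rot [-0.17 -0.14 -0.06] F [-3.3  9.   4.1] w 0.572
```

Request:
{"fn": "move_arm", "kwargs": {
  "rows": [
    {"tx": -0.002,"ty": 0.0004,"tz": 0,"ax": -0.1,"ay": -0.2,"az": 0,"jaw": 255},
    {"tx": -0.002,"ty": 0.0004,"tz": 0,"ax": -0.1,"ay": -0.2,"az": 0,"jaw": 255},
    {"tx": -0.0018,"ty": 0.0004,"tz": 0,"ax": -0.1,"ay": -0.15,"az": 0,"jaw": 255},
    {"tx": -0.0015,"ty": 0.0004,"tz": 0,"ax": 0,"ay": -0.1,"az": 0,"jaw": 255},
    {"tx": -0.0012,"ty": 0.0004,"tz": 0,"ax": 0,"ay": -0.1,"az": 0,"jaw": 255}
  ]
}}

```text
time: 13.75
tool_pos: [0.5321, -0.0148, 0.0195]
tool_rot: [-0.003, 0.695, 0.719, 0.001]
contact_force: [-3.2, 7.2, 2.7]
gripper_width: 0.57
```

```bash
python3 -c "
from h import *
jg()
d=snap('scene','s5');cv2.imwrite('pics/s5c.png',cv2.resize(d['color'][170:270,200:340,::-1],None,fx=5,fy=5,interpolation=cv2.INTER_CUBIC))"
```

```text
gripjig mm [-1.5 92.8] lead y -57.2
t 13.75 pos [ 0.5321 -0.0148  0.0195] dtool [-0.0428  0.0016 -0.0003] rot [-0.16 -0.37 -0.11] F [-3.2  7.2  2.7] w 0.57
```

View pics/s5c.png

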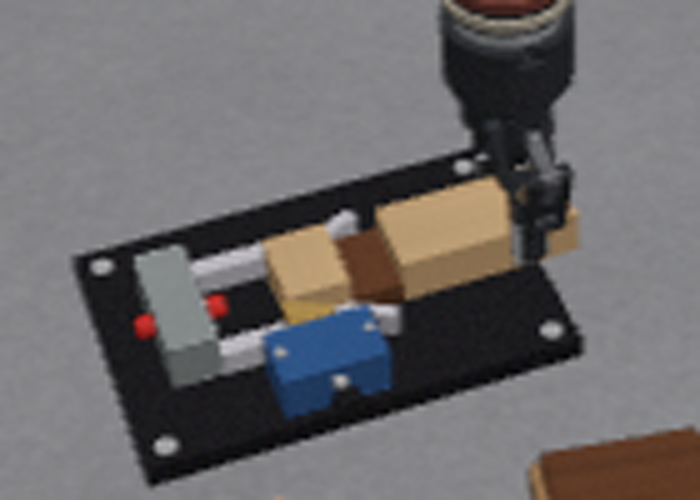

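Request:
{"fn": "move_arm", "kwargs": {
  "rows": [
    {"tx": -0.0027,"ty": 0.0004,"tz": 0,"ax": -0.1,"ay": -0.3,"az": 0,"jaw": 255},
    {"tx": -0.003,"ty": 0.0004,"tz": 0,"ax": -0.1,"ay": -0.3,"az": 0,"jaw": 255},
    {"tx": -0.003,"ty": 0.0004,"tz": 0,"ax": -0.1,"ay": -0.25,"az": 0,"jaw": 255},
    {"tx": -0.003,"ty": 0.0004,"tz": 0,"ax": 0,"ay": -0.25,"az": 0,"jaw": 255}
  ]
}}

```text
time: 14.2
tool_pos: [0.5326, -0.02, 0.0195]
tool_rot: [-0.0, 0.696, 0.718, -0.0]
contact_force: [-2.5, 4.9, 2.4]
gripper_width: 0.572
```

```bash
python3 -c "
from h import *
jg()"
```

```text
gripjig mm [-1.2 87.6] lead y -62.4
t 14.2 pos [ 0.5326 -0.02    0.0195] dtool [-0.0376  0.0014 -0.0001] rot [-0.06 -0.01 -0.21] F [-2.5  4.9  2.4] w 0.572
```

Request:
{"fn": "move_arm", "kwargs": {
  "rows": [
    {"tx": -0.0014,"ty": 0.0003,"tz": 0,"ax": 0,"ay": -0.1,"az": 0,"jaw": 255},
    {"tx": -0.0014,"ty": 0.0003,"tz": 0,"ax": 0,"ay": -0.1,"az": 0,"jaw": 255},
    {"tx": -0.0014,"ty": 0.0003,"tz": 0,"ax": 0,"ay": -0.1,"az": 0,"jaw": 255},
    {"tx": -0.0014,"ty": 0.0003,"tz": 0,"ax": 0,"ay": -0.1,"az": 0,"jaw": 255},
    {"tx": -0.0014,"ty": 0.0003,"tz": 0,"ax": 0,"ay": -0.1,"az": 0,"jaw": 255},
    {"tx": -0.0014,"ty": 0.0003,"tz": 0,"ax": 0,"ay": -0.1,"az": 0,"jaw": 255},
    {"tx": -0.0014,"ty": 0.0003,"tz": 0,"ax": 0,"ay": -0.1,"az": 0,"jaw": 255},
    {"tx": -0.0014,"ty": 0.0003,"tz": 0,"ax": 0,"ay": -0.1,"az": 0,"jaw": 255}
  ]
}}

```text
time: 15.0
tool_pos: [0.5337, -0.0305, 0.0196]
tool_rot: [0.001, 0.697, 0.717, -0.005]
contact_force: [-3.2, 4.1, 3.3]
gripper_width: 0.579
```

```bash
python3 -c "
from h import *
jg()"
```

```text
gripjig mm [-0.6 77. ] lead y -73.0
t 15.0 pos [ 0.5337 -0.0305  0.0196] dtool [-0.027   0.0008  0.0002] rot [-0.34  0.51 -0.48] F [-3.2  4.1  3.3] w 0.579
```

Request:
{"fn": "move_arm", "kwargs": {
  "rows": [
    {"tx": -0.0013,"ty": 0.0002,"tz": 0,"ax": -0.2,"ay": 0.3,"az": -0.3,"jaw": 255},
    {"tx": -0.0013,"ty": 0.0002,"tz": 0,"ax": -0.1,"ay": 0.1,"az": -0.1,"jaw": 255},
    {"tx": -0.0013,"ty": 0.0002,"tz": 0,"ax": 0,"ay": 0,"az": 0,"jaw": 255},
    {"tx": -0.0013,"ty": 0.0002,"tz": 0,"ax": 0,"ay": 0,"az": 0,"jaw": 255},
    {"tx": -0.0013,"ty": 0.0002,"tz": 0,"ax": 0,"ay": 0,"az": 0,"jaw": 255},
    {"tx": -0.0013,"ty": 0.0002,"tz": 0,"ax": 0,"ay": 0,"az": 0,"jaw": 255},
    {"tx": -0.0013,"ty": 0.0002,"tz": 0,"ax": 0,"ay": 0,"az": 0,"jaw": 255},
    {"tx": -0.0013,"ty": 0.0002,"tz": 0,"ax": 0,"ay": 0,"az": 0,"jaw": 255},
    {"tx": -0.0013,"ty": 0.0002,"tz": 0,"ax": 0,"ay": 0,"az": 0,"jaw": 255},
    {"tx": -0.0013,"ty": 0.0002,"tz": 0,"ax": 0,"ay": 0,"az": 0,"jaw": 255}
  ]
}}

```text
time: 16.0
tool_pos: [0.5339, -0.0446, 0.0196]
tool_rot: [-0.002, 0.696, 0.718, -0.002]
contact_force: [-3.9, 4.4, 3.7]
gripper_width: 0.571
```

```bash
python3 -c "
from h import *
jg()"
```

```text
gripjig mm [-0.9 62.9] lead y -87.1
t 16.0 pos [ 0.5339 -0.0446  0.0196] dtool [-0.0129  0.0009 -0.    ] rot [-0.38  0.01 -0.22] F [-3.9  4.4  3.7] w 0.571
```

Request:
{"fn": "move_arm", "kwargs": {
  "rows": [
    {"tx": -0.0018,"ty": 0.0003,"tz": 0,"ax": -0.2,"ay": -0.2,"az": -0.1,"jaw": 255},
    {"tx": -0.0025,"ty": 0.0003,"tz": 0,"ax": -0.1,"ay": -0.3,"az": 0,"jaw": 255},
    {"tx": -0.003,"ty": 0.0003,"tz": 0,"ax": -0.1,"ay": -0.3,"az": 0,"jaw": 255},
    {"tx": -0.003,"ty": 0.0003,"tz": 0,"ax": -0.1,"ay": -0.3,"az": 0,"jaw": 255},
    {"tx": -0.003,"ty": 0.0003,"tz": 0,"ax": -0.1,"ay": -0.3,"az": 0,"jaw": 255},
    {"tx": -0.003,"ty": 0.0003,"tz": 0,"ax": -0.1,"ay": -0.3,"az": 0,"jaw": 255}
  ]
}}

```text
time: 16.6
tool_pos: [0.5344, -0.0497, 0.0196]
tool_rot: [0.001, 0.696, 0.718, -0.001]
contact_force: [-2.5, 14.5, 5.7]
gripper_width: 0.575
```

```bash
python3 -c "
from h import *
jg()"
```

```text
gripjig mm [-0.5 57.8] lead y -92.2
t 16.6 pos [ 0.5344 -0.0497  0.0196] dtool [-0.0078  0.0006 -0.    ] rot [ 0.05  0.17 -0.33] F [-2.5 14.5  5.7] w 0.575
```

Request:
{"fn": "move_arm", "kwargs": {
  "rows": [
    {"tx": -0.003,"ty": 0.0003,"tz": 0,"ax": -0.1,"ay": -0.2,"az": -0.1,"jaw": 255},
    {"tx": -0.0032,"ty": 0.0003,"tz": 0,"ax": -0.1,"ay": -0.25,"az": -0.1,"jaw": 255},
    {"tx": -0.0032,"ty": 0.0003,"tz": 0,"ax": -0.1,"ay": -0.25,"az": -0.1,"jaw": 255},
    {"tx": -0.0032,"ty": 0.0003,"tz": 0,"ax": -0.1,"ay": -0.25,"az": -0.1,"jaw": 255},
    {"tx": -0.0034,"ty": 0.0003,"tz": 0,"ax": -0.1,"ay": -0.25,"az": -0.1,"jaw": 255},
    {"tx": -0.0034,"ty": 0.0003,"tz": 0,"ax": -0.1,"ay": -0.25,"az": -0.1,"jaw": 255},
    {"tx": -0.0034,"ty": 0.0003,"tz": 0,"ax": -0.1,"ay": -0.25,"az": -0.1,"jaw": 255},
    {"tx": -0.0034,"ty": 0.0003,"tz": 0,"ax": -0.1,"ay": -0.25,"az": -0.1,"jaw": 255}
  ]
}}

```text
time: 17.4
tool_pos: [0.5336, -0.0534, 0.0196]
tool_rot: [-0.003, 0.694, 0.72, 0.005]
contact_force: [-3.1, 16.1, 6.7]
gripper_width: 0.567
```

```bash
python3 -c "
from h import *
jg()"
```

```text
gripjig mm [-1.5 54.2] lead y -95.8
t 17.4 pos [ 0.5336 -0.0534  0.0196] dtool [-0.0042  0.0015 -0.    ] rot [ 0.18 -0.6   0.13] F [-3.1 16.1  6.7] w 0.567
```

Request:
{"fn": "move_arm", "kwargs": {
  "rows": [
    {"tx": -0.004,"ty": 0.0004,"tz": -0.0002,"ax": 0,"ay": -0.5,"az": 0,"jaw": 255},
    {"tx": -0.0043,"ty": 0.0004,"tz": -0.0002,"ax": 0,"ay": -0.4,"az": 0,"jaw": 255},
    {"tx": -0.0043,"ty": 0.0004,"tz": -0.0002,"ax": 0,"ay": -0.4,"az": 0,"jaw": 255},
    {"tx": -0.0043,"ty": 0.0004,"tz": -0.0002,"ax": 0,"ay": -0.4,"az": 0,"jaw": 255},
    {"tx": -0.0043,"ty": 0.0004,"tz": -0.0002,"ax": 0,"ay": -0.4,"az": 0,"jaw": 255},
    {"tx": -0.0043,"ty": 0.0004,"tz": -0.0002,"ax": 0,"ay": -0.4,"az": 0,"jaw": 255}
  ]
}}

```text
time: 18.0
tool_pos: [0.5342, -0.0591, 0.0195]
tool_rot: [-0.004, 0.695, 0.719, 0.002]
contact_force: [-2.5, 20.1, 6.4]
gripper_width: 0.574
```

```bash
python3 -c "
from h import *
jg()
d=snap('scene','s6');cv2.imwrite('pics/s6c.png',cv2.resize(d['color'][170:270,200:340,::-1],None,fx=5,fy=5,interpolation=cv2.INTER_CUBIC))"
```

```text
gripjig mm [-1.1 48.5] lead y -101.5
t 18.0 pos [ 0.5342 -0.0591  0.0195] dtool [ 0.0015  0.0011 -0.0001] rot [-0.18 -0.47 -0.07] F [-2.5 20.1  6.4] w 0.574
```

View pics/s6c.png

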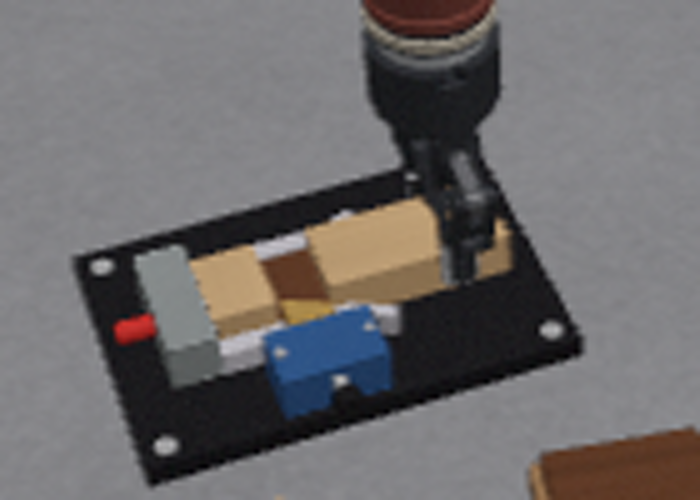

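Request:
{"fn": "move_arm", "kwargs": {
  "rows": [
    {"tx": -0.0048,"ty": 0.0004,"tz": -0.0001,"ax": 0,"ay": -0.4,"az": 0,"jaw": 255},
    {"tx": -0.0048,"ty": 0.0004,"tz": -0.0001,"ax": 0,"ay": -0.4,"az": 0,"jaw": 255},
    {"tx": -0.0048,"ty": 0.0004,"tz": -0.0001,"ax": 0,"ay": -0.4,"az": 0,"jaw": 255},
    {"tx": -0.0048,"ty": 0.0004,"tz": -0.0001,"ax": 0,"ay": -0.4,"az": 0,"jaw": 255},
    {"tx": -0.0048,"ty": 0.0004,"tz": -0.0001,"ax": 0,"ay": -0.4,"az": 0,"jaw": 255},
    {"tx": -0.0048,"ty": 0.0004,"tz": -0.0001,"ax": 0,"ay": -0.4,"az": 0,"jaw": 255},
    {"tx": -0.0048,"ty": 0.0004,"tz": -0.0001,"ax": 0,"ay": -0.4,"az": 0,"jaw": 255},
    {"tx": -0.0048,"ty": 0.0004,"tz": -0.0001,"ax": 0,"ay": -0.4,"az": 0,"jaw": 255}
  ]
}}

```text
time: 18.85
tool_pos: [0.5352, -0.059, 0.0196]
tool_rot: [-0.014, 0.695, 0.719, 0.006]
contact_force: [-5.2, 22.2, 8.3]
gripper_width: 0.575
```

```bash
python3 -c "
from h import *
jg()"
```

```text
gripjig mm [-0.  48.6] lead y -101.4
t 18.85 pos [ 0.5352 -0.059   0.0196] dtool [0.0014 0.     0.0001] rot [-0.68 -1.65 -0.05] F [-5.2 22.2  8.3] w 0.575
```

Request:
{"fn": "move_arm", "kwargs": {
  "rows": [
    {"tx": -0.0048,"ty": 0,"tz": -0.0001,"ax": -0.2,"ay": -0.8,"az": 0,"jaw": 255},
    {"tx": -0.0048,"ty": 0,"tz": -0.0001,"ax": -0.2,"ay": -0.7,"az": 0,"jaw": 255},
    {"tx": -0.0048,"ty": 0,"tz": -0.0001,"ax": -0.1,"ay": -0.6,"az": 0,"jaw": 255},
    {"tx": -0.0048,"ty": 0,"tz": -0.0001,"ax": -0.1,"ay": -0.6,"az": 0,"jaw": 255},
    {"tx": -0.0048,"ty": 0,"tz": -0.0001,"ax": -0.1,"ay": -0.6,"az": 0,"jaw": 255},
    {"tx": -0.0048,"ty": 0,"tz": -0.0001,"ax": -0.1,"ay": -0.6,"az": 0,"jaw": 255},
    {"tx": -0.0048,"ty": 0,"tz": -0.0001,"ax": -0.1,"ay": -0.6,"az": 0,"jaw": 255},
    {"tx": -0.0048,"ty": 0,"tz": -0.0001,"ax": -0.1,"ay": -0.6,"az": 0,"jaw": 255},
    {"tx": -0.0048,"ty": 0,"tz": -0.0001,"ax": -0.1,"ay": -0.6,"az": 0,"jaw": 255},
    {"tx": -0.0048,"ty": 0,"tz": -0.0001,"ax": -0.1,"ay": -0.6,"az": 0,"jaw": 255}
  ]
}}

```text
time: 19.85
tool_pos: [0.5351, -0.0592, 0.0196]
tool_rot: [-0.004, 0.694, 0.72, 0.007]
contact_force: [-0.5, 21.2, 5.9]
gripper_width: 0.573
```

```bash
python3 -c "
from h import *
jg()"
```

```text
gripjig mm [-0.2 48.3] lead y -101.7
t 19.85 pos [ 0.5351 -0.0592  0.0196] dtool [0.0017 0.0002 0.    ] rot [ 0.26 -0.82  0.01] F [-0.5 21.2  5.9] w 0.573
```

Request:
{"fn": "move_arm", "kwargs": {
  "rows": [
    {"tx": -0.0048,"ty": 0,"tz": -0.0001,"ax": 0,"ay": -0.6,"az": 0,"jaw": 255},
    {"tx": -0.0048,"ty": 0,"tz": -0.0001,"ax": 0,"ay": -0.6,"az": 0,"jaw": 255},
    {"tx": -0.0048,"ty": 0,"tz": -0.0001,"ax": 0,"ay": -0.6,"az": 0,"jaw": 255},
    {"tx": -0.0048,"ty": 0,"tz": -0.0001,"ax": 0,"ay": -0.6,"az": 0,"jaw": 255},
    {"tx": -0.0048,"ty": 0,"tz": -0.0001,"ax": 0,"ay": -0.6,"az": 0,"jaw": 255},
    {"tx": -0.0048,"ty": 0,"tz": -0.0001,"ax": 0,"ay": -0.6,"az": 0,"jaw": 255},
    {"tx": -0.0048,"ty": 0,"tz": -0.0001,"ax": 0,"ay": -0.6,"az": 0,"jaw": 255},
    {"tx": -0.0048,"ty": 0,"tz": -0.0001,"ax": 0,"ay": -0.6,"az": 0,"jaw": 255},
    {"tx": -0.0048,"ty": 0,"tz": -0.0001,"ax": 0,"ay": -0.6,"az": 0,"jaw": 255},
    {"tx": -0.0048,"ty": 0,"tz": -0.0001,"ax": 0,"ay": -0.6,"az": 0,"jaw": 255}
  ]
}}

```text
time: 20.85
tool_pos: [0.5351, -0.0593, 0.0195]
tool_rot: [-0.003, 0.694, 0.72, 0.003]
contact_force: [-1.4, 20.6, 6.1]
gripper_width: 0.572
```

```bash
python3 -c "
from h import *
jg()
d=snap('scene','s7');cv2.imwrite('pics/s7c.png',cv2.resize(d['color'][170:270,200:340,::-1],None,fx=5,fy=5,interpolation=cv2.INTER_CUBIC))
d=snap('top','t7');cv2.imwrite('pics/t7c.png',cv2.resize(d['color'][160:230,280:410,::-1],None,fx=6,fy=6,interpolation=cv2.INTER_CUBIC))"
```

```text
gripjig mm [-0.2 48.2] lead y -101.8
t 20.85 pos [ 0.5351 -0.0593  0.0195] dtool [ 0.0018  0.0002 -0.    ] rot [ 0.   -0.48 -0.02] F [-1.4 20.6  6.1] w 0.572
```

View pics/s7c.png

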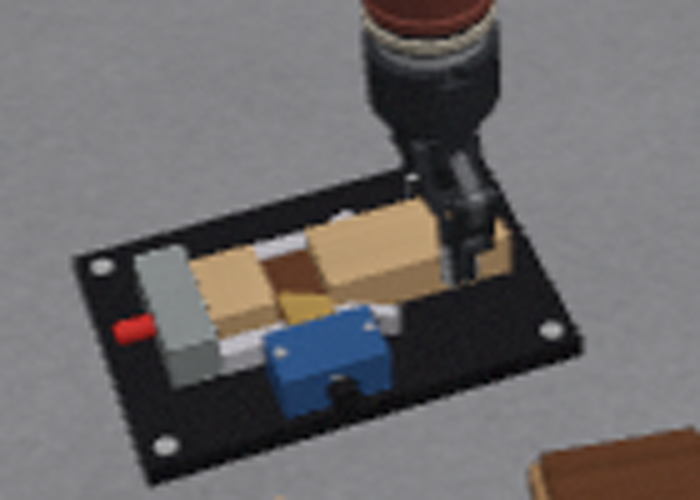

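View pics/t7c.png

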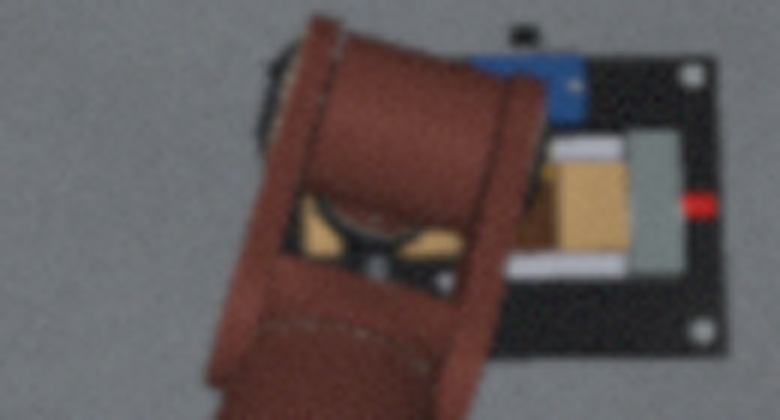

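The latch nose is in the groove and the black knob at (345,390) looks as it did at the start. The board is on the stop and the pin sticks out behind. I'll press on for a while to be sure.

Request:
{"fn": "move_arm", "kwargs": {
  "rows": [
    {"tx": -0.0048,"ty": 0,"tz": -0.0001,"ax": 0,"ay": -0.6,"az": 0,"jaw": 255},
    {"tx": -0.0048,"ty": 0,"tz": -0.0001,"ax": 0,"ay": -0.6,"az": 0,"jaw": 255},
    {"tx": -0.0048,"ty": 0,"tz": -0.0001,"ax": 0,"ay": -0.6,"az": 0,"jaw": 255},
    {"tx": -0.0048,"ty": 0,"tz": -0.0001,"ax": 0,"ay": -0.6,"az": 0,"jaw": 255},
    {"tx": -0.0048,"ty": 0,"tz": -0.0001,"ax": 0,"ay": -0.6,"az": 0,"jaw": 255},
    {"tx": -0.0048,"ty": 0,"tz": -0.0001,"ax": 0,"ay": -0.6,"az": 0,"jaw": 255},
    {"tx": -0.0048,"ty": 0,"tz": -0.0001,"ax": 0,"ay": -0.6,"az": 0,"jaw": 255},
    {"tx": -0.0048,"ty": 0,"tz": -0.0001,"ax": 0,"ay": -0.6,"az": 0,"jaw": 255},
    {"tx": -0.0048,"ty": 0,"tz": -0.0001,"ax": 0,"ay": -0.6,"az": 0,"jaw": 255},
    {"tx": -0.0048,"ty": 0,"tz": -0.0001,"ax": 0,"ay": -0.6,"az": 0,"jaw": 255},
    {"tx": -0.0048,"ty": 0,"tz": -0.0001,"ax": 0,"ay": -0.6,"az": 0,"jaw": 255},
    {"tx": -0.0048,"ty": 0,"tz": -0.0001,"ax": 0,"ay": -0.6,"az": 0,"jaw": 255}
  ]
}}

```text
time: 22.15
tool_pos: [0.5351, -0.0594, 0.0195]
tool_rot: [-0.003, 0.695, 0.719, -0.0]
contact_force: [-2.3, 20.4, 6.1]
gripper_width: 0.57
```

Request:
{"fn": "move_arm", "kwargs": {
  "rows": [
    {"tx": -0.0048,"ty": 0,"tz": -0.0001,"ax": 0,"ay": -0.6,"az": 0,"jaw": 255},
    {"tx": -0.0048,"ty": 0,"tz": -0.0001,"ax": 0,"ay": -0.6,"az": 0,"jaw": 255},
    {"tx": -0.0048,"ty": 0,"tz": -0.0001,"ax": 0,"ay": -0.6,"az": 0,"jaw": 255},
    {"tx": -0.0048,"ty": 0,"tz": -0.0001,"ax": 0,"ay": -0.6,"az": 0,"jaw": 255},
    {"tx": -0.0048,"ty": 0,"tz": -0.0001,"ax": 0,"ay": -0.6,"az": 0,"jaw": 255},
    {"tx": -0.0048,"ty": 0,"tz": -0.0001,"ax": 0,"ay": -0.6,"az": 0,"jaw": 255},
    {"tx": -0.0048,"ty": 0,"tz": -0.0001,"ax": 0,"ay": -0.6,"az": 0,"jaw": 255},
    {"tx": -0.0048,"ty": 0,"tz": -0.0001,"ax": 0,"ay": -0.6,"az": 0,"jaw": 255},
    {"tx": -0.0048,"ty": 0,"tz": -0.0001,"ax": 0,"ay": -0.6,"az": 0,"jaw": 255},
    {"tx": -0.0048,"ty": 0,"tz": -0.0001,"ax": 0,"ay": -0.6,"az": 0,"jaw": 255}
  ]
}}

```text
time: 23.15
tool_pos: [0.5351, -0.0595, 0.0195]
tool_rot: [-0.002, 0.696, 0.718, -0.003]
contact_force: [-2.5, 20.7, 5.8]
gripper_width: 0.574
```

```bash
python3 -c "
from h import *
jg()
d=snap('scene','s8');cv2.imwrite('pics/s8c.png',cv2.resize(d['color'][185:260,220:310,::-1],None,fx=8,fy=8,interpolation=cv2.INTER_CUBIC))"
```

```text
gripjig mm [-0.2 48. ] lead y -102.0
t 23.15 pos [ 0.5351 -0.0595  0.0195] dtool [ 0.002   0.0002 -0.0001] rot [-0.38  0.02 -0.19] F [-2.5 20.7  5.8] w 0.574
```

View pics/s8c.png

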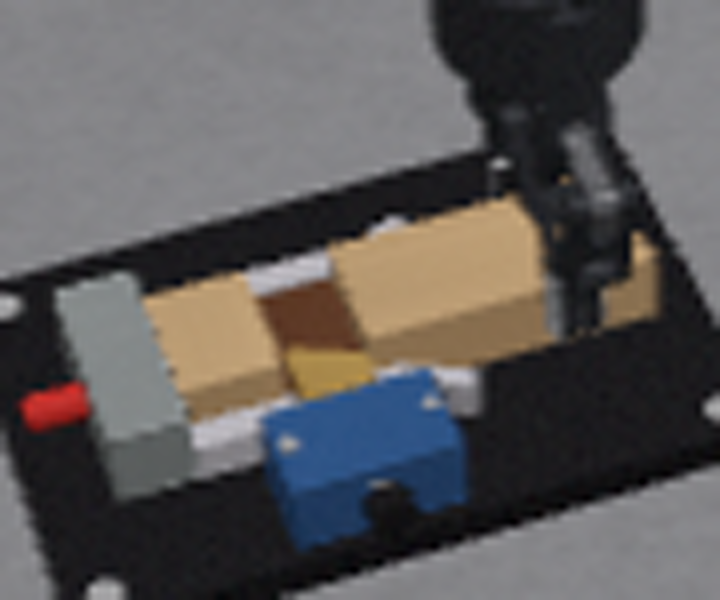

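The latch is fully out. I'll ease the push, open the jaws and lift away.

Request:
{"fn": "move_arm", "kwargs": {
  "rows": [
    {"tx": -0.003,"ty": 0,"tz": -0.0001,"ax": 0,"ay": 0,"az": 0,"jaw": 255},
    {"tx": -0.0015,"ty": 0,"tz": 0,"ax": 0,"ay": 0,"az": 0,"jaw": 255},
    {"tx": 0,"ty": 0,"tz": 0,"ax": 0,"ay": 0,"az": 0,"jaw": 255},
    {"tx": 0,"ty": 0,"tz": 0,"ax": 0,"ay": 0,"az": 0,"jaw": 100},
    {"tx": 0,"ty": 0,"tz": 0,"ax": 0,"ay": 0,"az": 0,"jaw": 0},
    {"tx": 0,"ty": 0,"tz": 0,"ax": 0,"ay": 0,"az": 0,"jaw": 0},
    {"tx": 0,"ty": 0,"tz": 0,"ax": 0,"ay": 0,"az": 0,"jaw": 0},
    {"tx": 0,"ty": 0,"tz": 0,"ax": 0,"ay": 0,"az": 0,"jaw": 0}
  ]
}}

```text
time: 24.0
tool_pos: [0.537, -0.0612, 0.0199]
tool_rot: [-0.002, 0.694, 0.72, 0.001]
contact_force: [1.5, -0.8, 0.1]
gripper_width: 1.0
```

```bash
python3 -c "
from h import *
jg()
d=snap('scene','s9');cv2.imwrite('pics/s9c.png',cv2.resize(d['color'][170:270,200:340,::-1],None,fx=5,fy=5,interpolation=cv2.INTER_CUBIC))
snap('wrist','w9')"
```

```text
gripjig mm [ 1.6 46.3] lead y -103.7
t 24.0 pos [ 0.537  -0.0612  0.0199] dtool [ 0.0037 -0.0016  0.0003] rot [-0.13 -0.24  0.02] F [ 1.5 -0.8  0.1] w 1.0
```

View pics/s9c.png

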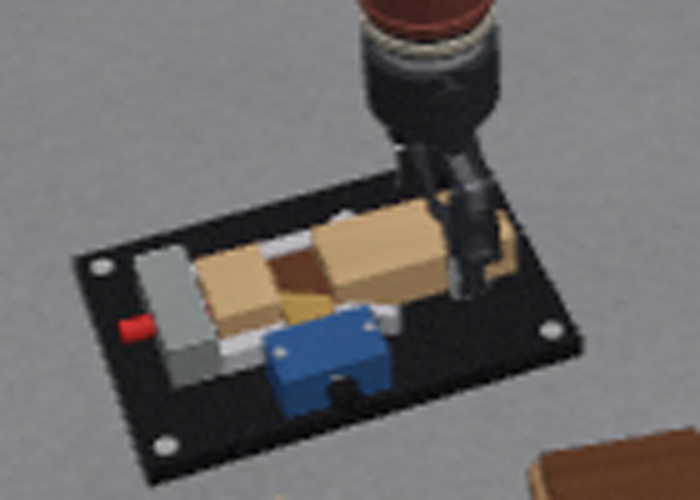

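View pics/w9.png

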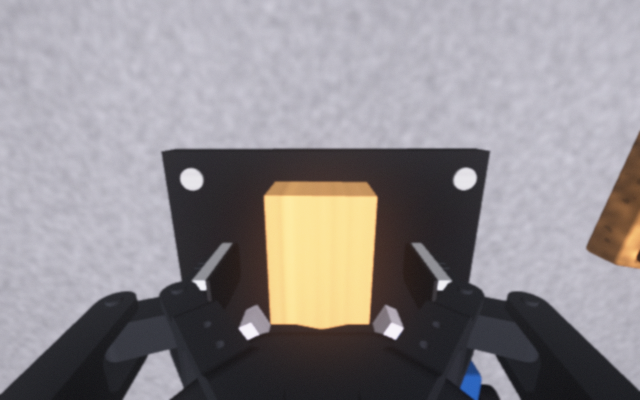

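The board sprang back 2–3 mm onto the latch and holds, with the jaws clear on both sides. I'll lift straight up.

Request:
{"fn": "move_arm", "kwargs": {
  "rows": [
    {"tx": 0,"ty": 0,"tz": -0.008,"ax": 0,"ay": 0,"az": 0,"jaw": 0},
    {"tx": 0,"ty": 0,"tz": -0.015,"ax": 0,"ay": 0,"az": 0,"jaw": 0},
    {"tx": 0,"ty": 0,"tz": -0.03,"ax": 0,"ay": 0,"az": 0,"jaw": 0},
    {"tx": 0,"ty": 0,"tz": -0.04,"ax": 0,"ay": 0,"az": 0,"jaw": 0},
    {"tx": 0.02,"ty": 0,"tz": -0.04,"ax": 0,"ay": 0,"az": 0,"jaw": 0},
    {"tx": 0.04,"ty": 0,"tz": -0.02,"ax": 0,"ay": 0,"az": 0,"jaw": 0},
    {"tx": 0.04,"ty": 0,"tz": 0,"ax": 0,"ay": 0,"az": 0,"jaw": 0},
    {"tx": 0.04,"ty": 0,"tz": 0,"ax": 0,"ay": 0,"az": 0,"jaw": 0},
    {"tx": 0.03,"ty": 0,"tz": 0,"ax": 0,"ay": 0,"az": 0,"jaw": 0},
    {"tx": 0,"ty": 0,"tz": 0,"ax": 0,"ay": 0,"az": 0,"jaw": 0},
    {"tx": 0,"ty": 0,"tz": 0,"ax": 0,"ay": 0,"az": 0,"jaw": 0}
  ]
}}

```text
time: 25.2
tool_pos: [0.5339, 0.1138, 0.1966]
tool_rot: [0.004, 0.695, 0.719, 0.007]
contact_force: [-0.7, -0.6, -0.6]
gripper_width: 0.998
```

```bash
python3 -c "
from h import *
jg()
d=snap('scene','s10');a=cv2.resize(d['color'][180:265,205:325,::-1],None,fx=4,fy=4,interpolation=cv2.INTER_CUBIC)
e=snap('top','t10');b=cv2.resize(e['color'][160:230,310:410,::-1],None,fx=3,fy=3,interpolation=cv2.INTER_CUBIC)
cv2.imwrite('pics/s10c.png',a);cv2.imwrite('pics/t10c.png',cv2.resize(b,None,fx=2.4,fy=2.4))"
```

```text
gripjig mm [  4.9 221.3] lead y 71.3
t 25.2 pos [0.5339 0.1138 0.1966] dtool [-0.1722 -0.0073  0.1761] rot [ 0.9  -0.28 -0.1 ] F [-0.7 -0.6 -0.6] w 0.998
```

View pics/s10c.png

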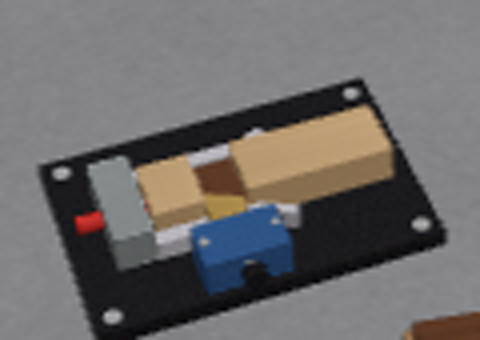

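View pics/t10c.png

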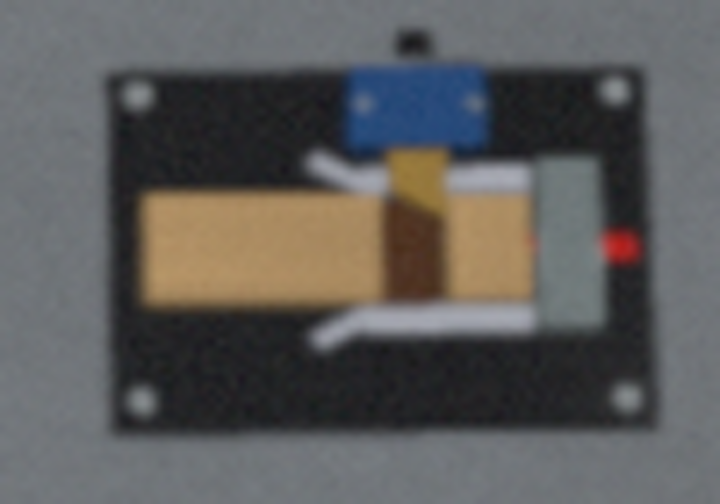

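View pics/t10.png

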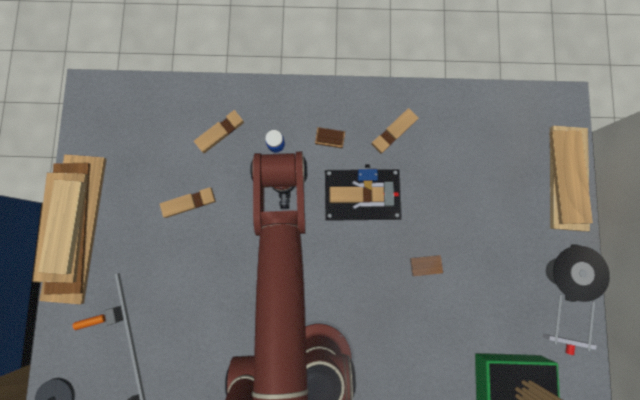

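The board lies parallel in the channel with the latch fully out in the groove and the pin held in. The bystanders are unmoved. I'm handing in.

```bash
python3 -c "
from h import *
print(manip.job_done())"
```

```text
the job is handed in; nothing more can be done
None
```

The board is in the jig and held by the latch alone. I handed the job in at about 25 s of the 58 s allowed; it reports no verdict.

- **What I did:** I gripped the grooved board nearest the base, laid it on the bed and slid it in. Until the lead had passed the latch tip it went at about 8 mm/s or less, and for the rest at up to about 14 mm/s. I then held it on the stop at about 20 N for roughly 5 s, eased off, opened the jaws and withdrew.
- **Last checks (pictures):**
  - The board lies flat and parallel to the fences, sprung back about 2–3 mm onto the latch.
  - The latch nose is fully out in the groove.
  - The red pin is still pushed in, and its tail stands out behind the stop.
  - The offcut, sanding block and jar are where they started.
- **What disagreed or went wrong:**
  - The first grasp came out about 6 mm too high because the arm drifted upward, so I reopened the jaws and gripped lower.
  - While pressing on the stop, the tool position put the board's lead up to 2 mm past the stop face. I put this down to calibration error and slight give in the grip.
  - Latch and pin travel are judged from the pictures only, as the state does not report them.

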